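# Make up two accessory orders at a phone repair counter

### The arm

A 6-joint arm with a two-finger parallel gripper is mounted at the origin on the work surface. World frame = base frame: x ahead of the robot, y to its left, z up, the work surface at z = 0. Lengths are in m, angles in rad, forces in N, time in s.
With the tool pointing down it reaches from about 0.325 to 0.85 m from the base axis. Payload 4.4 kg.
Tool frame: the origin (TCP) lies between the finger pads; the fingertips stand arm.tips_ahead ahead of it and the grasp point (between the pads) lies 2 mm behind it (arm.tips_ahead is the distance from the TCP to the fingertips, in m); x points along the fingers, z is the direction in which the jaws open and shut, and the axes are right-handed (so a half turn about x gives the same grasp; the last joint's range is limited). The gripper opens to 94 mm and grips with 3 to 60 N. Pads are 16 mm wide; open, the fingers measure 119 mm over their backs; the gripper's body (75 mm by 177 mm) begins 78 mm behind the grasp point.
Start: joints at [-1.373, 0.207, 1.542, -0, 1.393, -0.15], TCP at [0.196, -0.541, 0.222] pointing down, gripper open.
Joint ranges: [-2.73, 2.73], [-0.86, 2.22], [0.23, 2.46], [-1.11, 4.25], [0.08, 2.63], [-2.82, 2.82]. Speed limits (rad/s): [2.79, 2.79, 3.14, 3.14, 3.14, 3.14].

### API

Orientations are given as a unit quaternion [w, x, y, z].
In Python, from station import arm gives the robot as it stands.
- The arm moves only by the shell command python3 -m inch 'ROWS' [FORCE]. ROWS is JSON, a list of rows, each an object of numbers: "hand": the closure in counts, from 0 (fully open) to 255 (shut); "dx", "dy", "dz": the shift along the tool's x, y, z in cm; "ax", "ay", "az": the turn, a rotation vector about the tool's x, y, z in rad. In form: [{"hand": .., "dx": .., "dy": .., "dz": .., "ax": .., "ay": .., "az": ..}, ...]. A call has exactly 5 rows; each row shifts and turns the pose as measured when the row begins, along the tool's axes as they then stand; what a row does not reach is not made up. A row lasts 1/10 s, in which the tool goes at most 50 mm and 8.59 degrees, less where a joint would pass 70% of its speed; a pose out of reach is approached as far as the arm can. A call with a gripper value outside its range is refused whole. The fingers move at their own pace and stop on an object; FORCE is the grip in N (left out, the last holds). Time passes only in rows, so rows that do not move let the fingers close, or fill a call up. It gives the time, the measured TCP pose, the force and the opening at its end, in the units of the state.
- arm.state(): the state, without advancing time (a new reading comes with each control period).
- arm.get_image(name): name is "side" or "top"; returns the picture (480x640x3 uint8, red, green, blue); there is no depth.
- arm.get_calibration(name): a dict with "K" (3x3 intrinsics, pixels), "R" (3x3) and "t" (3): a world point X has camera coordinates R X + t. Camera axes: x right, y down, z forward; pixel columns grow to the right and rows downward; lengths in m; the calibration is good to about 2 mm. A picture is of the moment at which its call begins. get_calibration takes no time and is no camera call.
- arm.sign_off(): hands the job in, once; it reports no verdict.
Trained networks look in the newest picture that a camera, given by its name, has taken for a name from the list of things; names that differ only in an ending like _2 or _b are one class to them, and where a whole thing is asked for, a point or a joint stands for the part that bears it (a point fixed in the world has none). Each returns a list of dicts, best first, with "conf" (0 to 1); they miss things now and then, are a little off and sometimes report something else, mostly with a low value. They report only what shows in the picture. A call takes as long as a camera call. They do not tell look-alikes from the thing itself.
- arm.search_frame(camera, thing): "at" ([x, y, z] in m, in the coordinates of the camera as it stood for that picture, good to about 4 mm: the middle of the surface that is visible of it).
- arm.outline_of(camera, thing): "region" (480x640 bool, what is visible of it).
- arm.place_of(camera, thing): "at" ([x, y, z] in m, in the coordinates of the camera as it stood for that picture, good to about 4 mm: a listed point, or the origin of a listed thing).
The state is a dict: "time_s": time; "q": joint angles; "joint_vel": joint speeds; "joint_efforts": joint torques, N m; "position": TCP position; "tcp_rot": TCP orientation; "force": force on the tool from outside, world axes, zero at the start; "wrist_torque": the same for the moment, N m; "width": finger opening in m.
Only numpy, scipy, OpenCV 4.12 (cv2) and the standard library are available. Lean on these libraries where they do the work, as an engineer would, in place of code of your own. Each camera call takes 0.05 s, during which the arm holds its last target.

### The job

Make up the two customers' orders from the stock in the middle of the counter: the telescopic phone stand and the small charger go in the long tray, the big charger and the speaker in the round tray, one thing to a compartment (either way round), each standing upright on the tray's floor. The stand must be packed collapsed: push its tubes fully home, the thinnest one first. Leave the cleaner bottle and the screwdriver where they are, and let go of everything at the end.

Things in the scene. Friction and masses are not known exactly. Their poses are not given: they have to be found in the camera images.
- stand_center (a point): Telescopic phone stand, loose, 0.3 kg: black foot (60 mm across, 10 high), fixed aluminium outer tube 30 mm across up to 54 mm; from it slides a steel middle tube (22 mm, black collar on top), from that a thin inner tube (14 mm) with a flat black pad 28 mm across on top. The point is on the axis 32 mm above the underside; z up. Pad top: 64 mm above the underside plus the two joint values.
- stand_inner (a joint): How far the thin inner tube stands out of the middle tube, in m: 0 = fully home (the pad rests on the collar), at most 0.030. Held by friction of about 4 N; pushed down from above.
- stand_mid (a joint): How far the middle tube stands out of the outer tube, in m: 0 = fully home (the collar rests on the outer tube), at most 0.030. Held by friction of about 9 N, so a slow push straight down on the pad drives the inner tube home first and then this one.
- big_charger_center (a point): The big wall charger: white plastic block 50 mm (its x) by 38 mm (its y) by 62 mm high, loose, standing with two thin metal pins (18 mm long, 19 mm apart along its y) pointing up from its top. The point is the centre of the block, 31 mm above its underside; z up.
- small_charger_center (a point): The small wall charger: white plastic block 30 mm by 30 mm (its x and y) by 40 mm high, loose, standing with two thin metal pins (18 mm long, 19 mm apart along its y) pointing up from its top. The point is the centre of the block, 20 mm above its underside; z up.
- speaker_center (a point): Small round loudspeaker: grey fabric cylinder 54 mm across, 50 mm high, with a black top with a few small buttons, loose, standing. The point is its centre, 25 mm above its underside; z up. Yaw is meaningless.
- long_tray: Long rectangular steel tray, fixed, 181 mm (its x) by 92 mm (its y), walls 4 mm thick, 12 mm high, floor 4 mm above the counter. A 5 mm wide, 12 mm high divider across the middle (along its y) makes two equal compartments 84 mm square, centred 44.5 mm either way along its x. Origin: centre of its underside; z up.
- round_tray: Round steel tray, fixed, 192 mm across, wall 4 mm thick, 12 mm high, floor 4 mm above the counter. A 5 mm wide, 11 mm high divider across the middle (along its y) makes two half-round compartments; a good spot in each is 44.5 mm either way along its x. Origin: centre of its underside; z up.
- cleaner_center (a point): Bystander: small amber bottle with a black cap, 42 mm across, 85 mm high, standing loose among the stock; not part of any order, leave it. The point is its centre, half-way up.
- driver_grip (a point): Bystander: black-handled screwdriver 150 mm long lying loose on the far side of the stock; leave it. The point is in its handle.
Mind the look-alikes: they are no part of the job. What is shaped like the part that bears speaker_center but purple is not meant. What is shaped like the round_tray but turquoise is not meant.

How it is judged:
By the outcome, as a careful person would: the job done as asked, in the order asked, and still so for the second after the job is handed in, with the robot touching nothing.
It also fails if it takes over 115 s, if anything falls off the work surface, if the arm or the gripper's body presses on something with over 40 N, if the wrist force passes 120 N, or if a joint passes its speed limit or range.

## Working session

There is one attempt and no reset: what is moved stays moved. The work goes in short steps, Python scripts to look and compute and a shell command to move; the robot and the scene stay as the last step left them, time stands still between calls to the robot, and variables do not carry over. Pictures are saved under pics/ and viewed, and the job is handed in when it is done.

```bash
ls; mkdir -p pics; python3 - <<'E'
from station import arm
import cv2
print(arm.state()); print(arm.tips_ahead)
for n in ("side","top"):
    im=arm.get_image(n); cv2.imwrite(f"pics/{n}0.png",im[:,:,::-1])
    c=arm.get_calibration(n); print(n,c)
E
```

```text
pics
{'time_s': 0.0, 'q': array([-1.37350981e+00,  2.07401431e-01,  1.54289394e+00,  6.06133923e-06,
        1.39349613e+00, -1.50518162e-01]), 'joint_vel': array([-0.00104801,  0.00106159, -0.00088796, -0.00132803,  0.00047984,
        0.00149949]), 'joint_efforts': array([ 1.65303675e-05, -3.70875657e+01, -2.81414777e+01,  6.98291813e-02,
        3.61108105e-02, -1.44396577e-04]), 'position': array([ 0.19581423, -0.53984147,  0.22132977]), 'tcp_rot': array([ 0.57841057,  0.40648326,  0.57953249, -0.40540679]), 'force': array([-0.12230849, -0.18238584,  0.79987408]), 'wrist_torque': array([-0.01229688, -0.01232857, -0.01724176]), 'width': 0.0937824508975731}
0.017
side {'K': array([[565.54282965,   0.        , 318.52115111],
       [  0.        , 565.54282965, 239.80874087],
       [  0.        ,   0.        ,   1.        ]]), 'R': array([[-0.75358856, -0.65706342,  0.01928595],
       [-0.33268652,  0.35592686, -0.87329019],
       [ 0.56694264, -0.66451767, -0.48681855]]), 't': array([0.53827091, 0.22141331, 1.01519071])}
top {'K': array([[533.70920221,   0.        , 320.05666309],
       [  0.        , 533.70920221, 237.56500476],
       [  0.        ,   0.        ,   1.        ]]), 'R': array([[ 6.82205700e-04, -9.99998068e-01,  1.84361939e-03],
       [-9.97622254e-01, -8.07636950e-04, -6.89143336e-02],
       [ 6.89156894e-02, -1.79222198e-03, -9.97620878e-01]]), 't': array([0.11395623, 0.601321  , 1.25499915])}
```

View pics/top0.png

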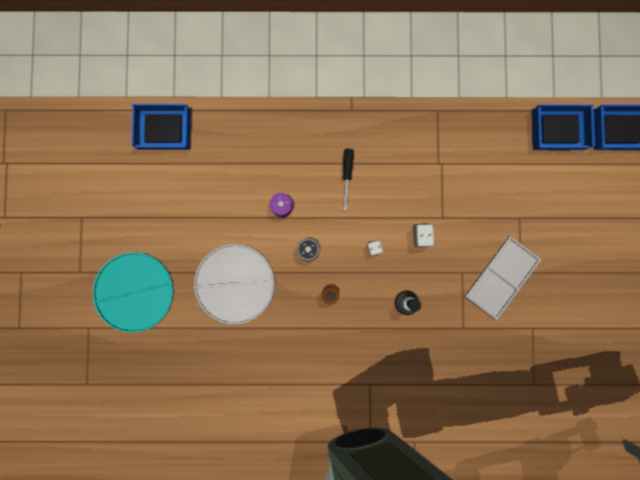

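View pics/side0.png

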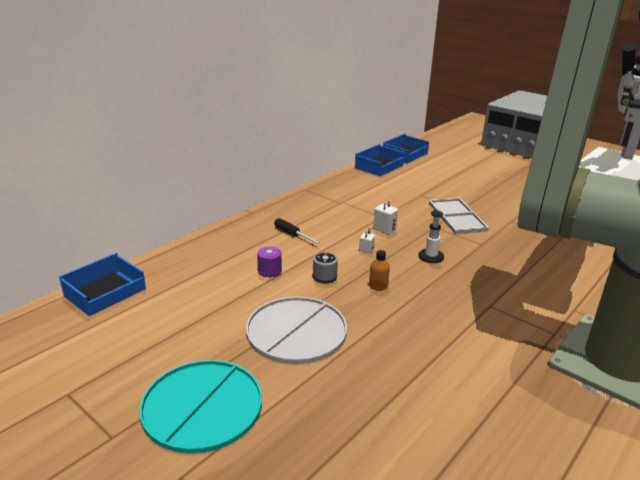

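Top view: the wanted parts are the grey speaker (308,249), big charger (424,236), small charger (375,248), stand (406,302), white round tray (234,284) and long tray (503,278). The look-alikes are the purple cylinder (281,205) and the turquoise tray (133,292). The bystanders are the bottle (330,294) and the screwdriver (348,165).

```bash
cat > h.py <<'E'
from station import arm
import numpy as np, cv2
from scipy.spatial.transform import Rotation as Rt
C={n:arm.get_calibration(n) for n in("side","top")}
def toW(n,p): c=C[n]; return c["R"].T@(np.array(p)-c["t"])
def px(n,X):
    c=C[n]; v=c["K"]@(c["R"]@np.array(X)+c["t"]); return v[:2]/v[2]
def onz(n,u,v,z):
    c=C[n]; d=c["R"].T@np.linalg.solve(c["K"],[u,v,1]); o=-c["R"].T@c["t"]; return o+d*(z-o[2])/d[2]
def tri(uvs):
    A=[];b=[]
    for n,(u,v) in uvs.items():
        c=C[n]; d=c["R"].T@np.linalg.solve(c["K"],[u,v,1]); d/=np.linalg.norm(d); o=-c["R"].T@c["t"]
        P=np.eye(3)-np.outer(d,d); A.append(P); b.append(P@o)
    return np.linalg.solve(sum(A),sum(b))
def rot(): 
    q=arm.state()["tcp_rot"]; return Rt.from_quat([q[1],q[2],q[3],q[0]])
def go(target,yaw=None):
    """deltas (cm, tool axes) to world target; yaw = world direction angle of jaw axis (mod pi), tool down"""
    s=arm.state(); R=rot().as_matrix(); d=R.T@(np.array(target)-s["position"])*100
    out={"d_cm":d.round(2)}
    z=R[:,2]; cur=np.arctan2(z[1],z[0])
    out["jawyaw"]=round(cur,4)
    if yaw is None: yaw=cur
    e=(yaw-cur+np.pi/2)%np.pi-np.pi/2
    x=np.array([0,0,-1.]); zz=np.array([np.cos(cur+e),np.sin(cur+e),0]); y=np.cross(zz,x)
    Rd=np.c_[x,y,zz]; out["rotvec"]=Rt.from_matrix(R.T@Rd).as_rotvec().round(4)
    out["pos"]=s["position"].round(4); out["w"]=round(s["width"],4); out["t"]=round(s["time_s"],2); out["q6"]=round(s["q"][5],3)
    out["f"]=s["force"].round(1)
    print(out)
E
python3 - <<'E'
from h import *
for n in ("top","side"):
    for th in ["stand_center","big_charger_center","small_charger_center","speaker_center","long_tray","round_tray","cleaner_center","driver_grip"]:
        for r in arm.place_of(n,th)[:2]:
            W=toW(n,r["at"]); print(n,th,round(r["conf"],2),W.round(4),px(n,W).round(0))
for n in ("top","side"):
    im=arm.get_image(n)
    cv2.imwrite(f"pics/{n}crop.png",cv2.resize(im[200:330,260:560] if n=="top" else im[180:360,240:500],None,fx=2.6 if n=="top" else 3,fy=2.6 if n=="top" else 3,interpolation=cv2.INTER_CUBIC)[:,:,::-1])
print(rot().as_matrix().round(3)); 
E
```

```text
top stand_center 0.77 [ 0.4468 -0.0917  0.0323] [408. 303.]
top small_charger_center 0.48 [ 0.581  -0.0186  0.0192] [376. 246.]
top speaker_center 0.79 [0.6776 0.2036 0.0265] [283. 205.]
top speaker_center 0.62 [0.5739 0.1426 0.0277] [308. 249.]
top long_tray 0.69 [ 0.5046 -0.326   0.0026] [503. 278.]
top round_tray 0.79 [ 0.4699  0.564  -0.0017] [134. 292.]
top round_tray 0.73 [ 0.4932  0.3215 -0.0011] [234. 283.]
top cleaner_center 0.7 [0.4646 0.0937 0.0412] [329. 295.]
top cleaner_center 0.37 [ 0.6041 -0.1302  0.0322] [423. 236.]
top driver_grip 0.57 [0.7768 0.0485 0.0124] [347. 166.]
side stand_center 0.63 [ 0.4474 -0.0934  0.0315] [432. 245.]
side big_charger_center 0.91 [ 0.6069 -0.1266  0.0347] [384. 218.]
side small_charger_center 0.83 [ 0.5728 -0.0225  0.02  ] [370. 242.]
side speaker_center 0.92 [0.6794 0.2101 0.0221] [268. 263.]
side speaker_center 0.88 [0.5757 0.1455 0.0252] [323. 267.]
side long_tray 0.89 [ 0.5043 -0.3236  0.0025] [457. 216.]
side round_tray 0.66 [4.705e-01 5.645e-01 5.000e-04] [202. 405.]
side cleaner_center 0.72 [0.4677 0.0877 0.0467] [379. 266.]
side driver_grip 0.79 [0.7767 0.0485 0.0121] [287. 228.]
side driver_grip 0.48 [ 0.5061 -0.3232  0.0034] [456. 216.]
[[-0.     0.94   0.341]
 [-0.     0.341 -0.94 ]
 [-1.    -0.     0.   ]]
```

View pics/topcrop.png

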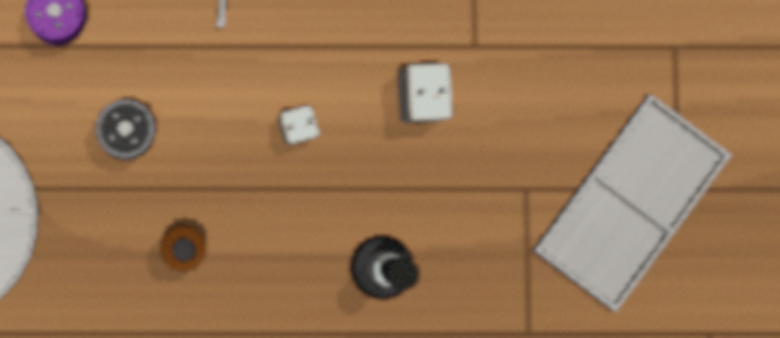

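View pics/sidecrop.png

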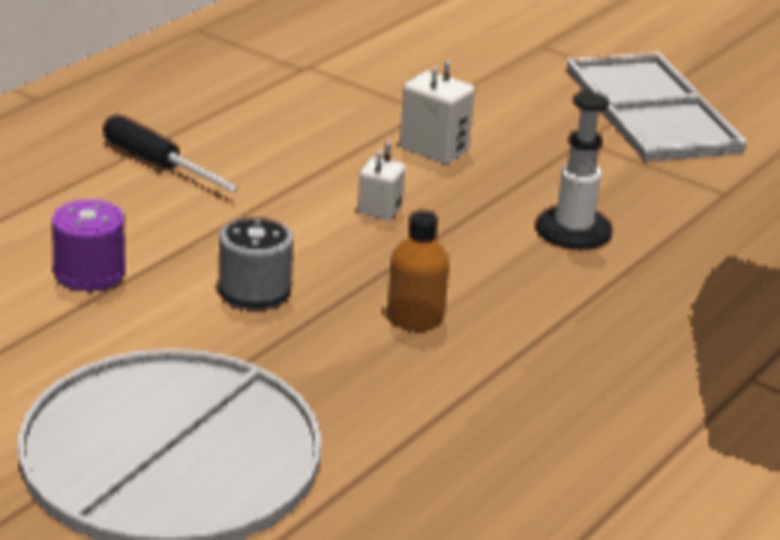

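The crops confirm the choice: grey speaker, plain steel trays, stand extended. Next come the yaws and refined positions, from the outlines.

```bash
python3 - <<'E'
from h import *
im=cv2.imread("pics/top0.png"); hsv=cv2.cvtColor(im,cv2.COLOR_BGR2HSV)
m=((hsv[:,:,1]<60)&(hsv[:,:,2]>150)).astype(np.uint8)
def blob(u,v,r):
    k=np.zeros_like(m); k[v-r:v+r,u-r:u+r]=1
    n,l,st,ce=cv2.connectedComponentsWithStats(m*k); i=1+np.argmax(st[1:,4]); return (l==i).astype(np.uint8)
for nm,u,v,r,z in [("big",424,236,20,.062),("small",375,248,14,.04),("long",503,278,60,.010),("round",234,284,50,.012)]:
    b=blob(u,v,r); c=max(cv2.findContours(b,cv2.RETR_EXTERNAL,cv2.CHAIN_APPROX_NONE)[0],key=cv2.contourArea)
    P=np.array([onz("top",*p[0],z)[:2] for p in c]); (cx,cy),(w,h),a=cv2.minAreaRect((P*1000).astype(np.float32))
    print(nm,"centre",round(cx/1000,4),round(cy/1000,4),"size",round(w,1),round(h,1),"angle of w-edge rad",round(np.radians(a),3))
    if nm=="round": print(cv2.minEnclosingCircle((P*1000).astype(np.float32)))
# pins: dark px
def crop(n,u,v,r,f,name):
    i=cv2.imread(f"pics/{n}0.png"); cv2.imwrite(name,cv2.resize(i[v-r:v+r,u-r:u+r],None,fx=f,fy=f,interpolation=cv2.INTER_NEAREST))
crop("top",400,242,40,9,"pics/chg.png"); crop("top",234,284,45,9,"pics/rt.png")
E
```

```text
big centre 0.6057 -0.1284 size 48.7 37.1 angle of w-edge rad 0.001
small centre 0.577 -0.0146 size 29.7 29.1 angle of w-edge rad 0.315
long centre 0.5062 -0.3258 size 91.3 181.6 angle of w-edge rad 0.92
round centre 0.492 0.3213 size 188.3 189.1 angle of w-edge rad 0.001
((491.38995361328125, 320.6438903808594), 95.88064575195312)
```

View pics/chg.png

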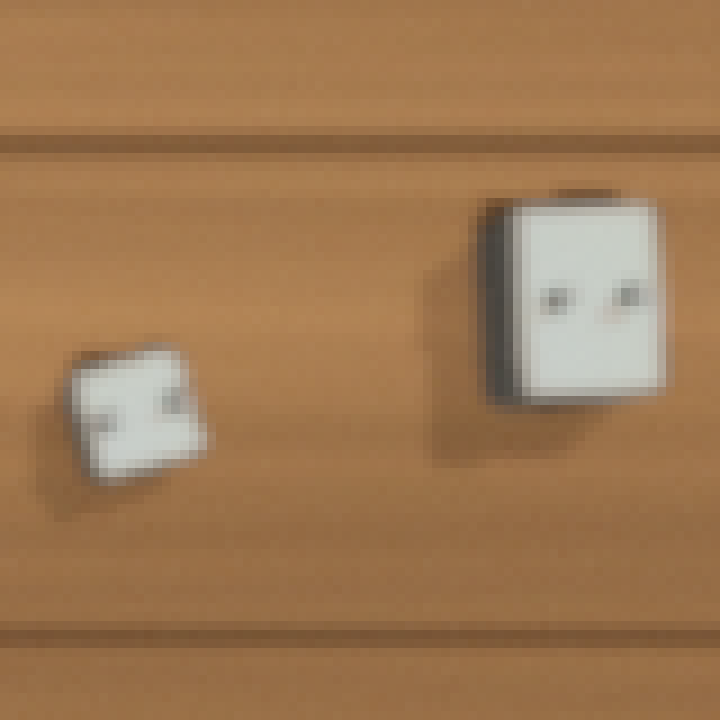

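```bash
python3 - <<'E'
import cv2
i=cv2.imread("pics/top0.png")[235:335,180:290]; cv2.imwrite("pics/rt2.png",cv2.resize(i,None,fx=5.5,fy=5.5,interpolation=cv2.INTER_CUBIC))
E
```

```text
(no output)
```

View pics/rt2.png

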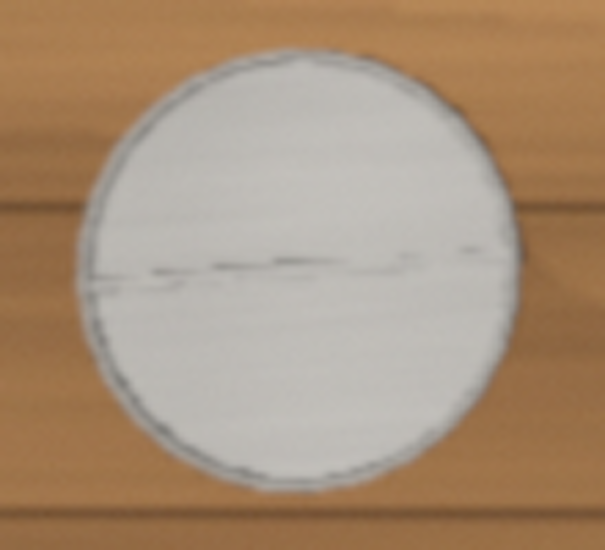

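```bash
python3 - <<'E'
from h import *
print("pad",tri({"top":(413.8,304.6),"side":(436.7,213.3)}).round(4))
print("foot",onz("top",406.5,302.7,.008).round(4),onz("side",431.3,255.7,.008).round(4))
print("spk top", onz("top",260+125/2.6,200+128/2.6,.05).round(4), onz("side",240+257/3,180+232/3,.05).round(4))
go([.447,-.092,.17],np.pi/2*0-1.22+0.0)
E
```

```text
pad [ 0.4462 -0.0921  0.1143]
foot [ 0.4459 -0.0927  0.008 ] [ 0.4408 -0.0863  0.008 ]
spk top [0.5719 0.1424 0.05  ] [0.5718 0.1414 0.05  ]
{'d_cm': array([  5.25,  38.89, -33.62]), 'jawyaw': np.float64(-1.223), 'rotvec': array([-0.003 ,  0.0001,  0.    ]), 'pos': array([ 0.196 , -0.5406,  0.2225]), 'w': 0.0939, 't': 1.0, 'q6': np.float64(-0.15), 'f': array([-0.1,  0.8, -1. ])}
```

```bash
python3 -m inch '[{"hand":255,"dy":3.8,"dz":-3.2},{"hand":255,"dy":3.8,"dz":-3.2},{"hand":255,"dy":3.8,"dz":-3.2},{"hand":255,"dy":3.8,"dz":-3.2},{"hand":255,"dy":3.8,"dz":-3.2}]' 20
python3 -m inch '[{"hand":255,"dy":3.8,"dz":-3.2},{"hand":255,"dy":3.8,"dz":-3.2},{"hand":255,"dy":3.8,"dz":-3.2},{"hand":255,"dy":3.8,"dz":-3.2},{"hand":255,"dy":3.0,"dz":-2.5}]'
python3 -c "
from h import *
go([.446,-.0923,.16],-1.22)"
```

```text
{'d_cm': array([  6.25,  38.79, -33.63]), 'jawyaw': np.float64(-1.223), 'rotvec': array([-0.003 ,  0.0001,  0.    ]), 'pos': array([ 0.196 , -0.5406,  0.2225]), 'w': 0.0939, 't': 1.0, 'q6': np.float64(-0.15), 'f': array([-0.1,  0.8, -1. ])}schema error: expected keys hand, dx, dy, dz, ax, ay, az
schema error: expected keys hand, dx, dy, dz, ax, ay, az
```

All keys are needed in each row.

```bash
python3 -m inch '[{"hand":255,"dx":0,"dy":3.8,"dz":-3.2,"ax":0,"ay":0,"az":0},{"hand":255,"dx":0,"dy":3.8,"dz":-3.2,"ax":0,"ay":0,"az":0},{"hand":255,"dx":0,"dy":3.8,"dz":-3.2,"ax":0,"ay":0,"az":0},{"hand":255,"dx":0,"dy":3.8,"dz":-3.2,"ax":0,"ay":0,"az":0},{"hand":255,"dx":0,"dy":3.8,"dz":-3.2,"ax":0,"ay":0,"az":0}]' 20
python3 -c "
from h import *
go([.446,-.0923,.16],-1.22)"
```

```text
time_s: 1.5
position: [0.3203, -0.3268, 0.2218]
tcp_rot: [0.577, 0.409, 0.576, -0.41]
force: [0.2, 0.7, -0.8]
width: 0.0576
{'d_cm': array([  6.11,  19.6 , -18.02]), 'jawyaw': np.float64(-1.2351), 'rotvec': array([-0.0151,  0.0035,  0.0002]), 'pos': array([ 0.3203, -0.3268,  0.2218]), 'w': 0.0576, 't': 1.5, 'q6': np.float64(0.251), 'f': array([ 0.2,  0.7, -0.8])}
```

```bash
python3 -m inch '[{"hand":255,"dx":0,"dy":3.7,"dz":-3.3,"ax":0,"ay":0,"az":0},{"hand":255,"dx":0,"dy":3.7,"dz":-3.3,"ax":0,"ay":0,"az":0},{"hand":255,"dx":0,"dy":3.7,"dz":-3.3,"ax":0,"ay":0,"az":0},{"hand":255,"dx":0,"dy":3.7,"dz":-3.3,"ax":0,"ay":0,"az":0},{"hand":255,"dx":0,"dy":3.7,"dz":-3.3,"ax":0,"ay":0,"az":0}]'
python3 -c "
from h import *
go([.446,-.0923,.145],-1.22)"
```

```text
time_s: 2.0
position: [0.4409, -0.1076, 0.2229]
tcp_rot: [0.579, 0.409, 0.573, -0.411]
force: [0.4, -0.1, -0.0]
width: 0.0177
{'d_cm': array([ 7.78,  0.95, -1.35]), 'jawyaw': np.float64(-1.2374), 'rotvec': array([-0.0174,  0.0084, -0.0036]), 'pos': array([ 0.4409, -0.1076,  0.2229]), 'w': 0.0177, 't': 2.0, 'q6': np.float64(0.81), 'f': array([ 0.4, -0.1, -0. ])}
```

```bash
python3 -m inch '[{"hand":255,"dx":0.5,"dy":0.5,"dz":-0.7,"ax":-0.017,"ay":0.008,"az":-0.003},{"hand":255,"dx":2,"dy":0.4,"dz":-0.6,"ax":0,"ay":0,"az":0},{"hand":255,"dx":2,"dy":0,"dz":0,"ax":0,"ay":0,"az":0},{"hand":255,"dx":1.7,"dy":0,"dz":0,"ax":0,"ay":0,"az":0},{"hand":255,"dx":0,"dy":0,"dz":0,"ax":0,"ay":0,"az":0}]'
python3 - <<'E'
from h import *
go([.446,-.0923,.145],-1.22)
for n,(u,v) in {"top":(406,302),"side":(434,230)}.items():
    i=arm.get_image(n)[v-40:v+40,u-40:u+40,::-1]; cv2.imwrite(f"pics/p1{n}.png",cv2.resize(i,None,fx=7,fy=7,interpolation=cv2.INTER_CUBIC))
E
```

```text
time_s: 2.5
position: [0.4476, -0.0874, 0.1601]
tcp_rot: [0.584, 0.401, 0.581, -0.401]
force: [0.7, 0.3, -0.9]
width: 0.0004
{'d_cm': array([ 1.51, -0.33,  0.4 ]), 'jawyaw': np.float64(-1.2059), 'rotvec': array([ 0.0141,  0.0024, -0.0028]), 'pos': array([ 0.4476, -0.0874,  0.1601]), 'w': 0.0004, 't': 2.5, 'q6': np.float64(0.823), 'f': array([ 0.7,  0.3, -0.9])}
```

View pics/p1side.png

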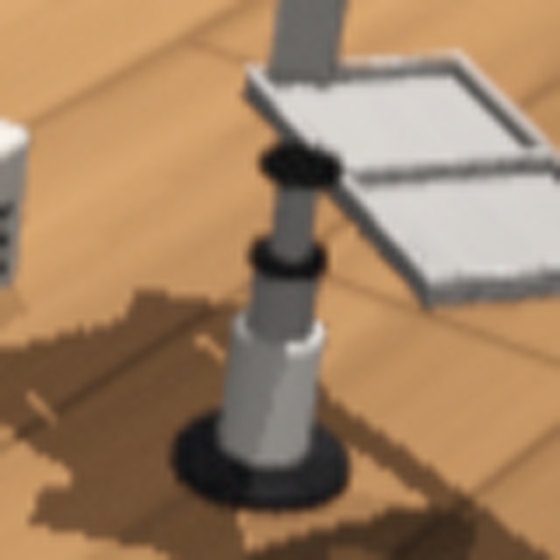

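View pics/p1top.png

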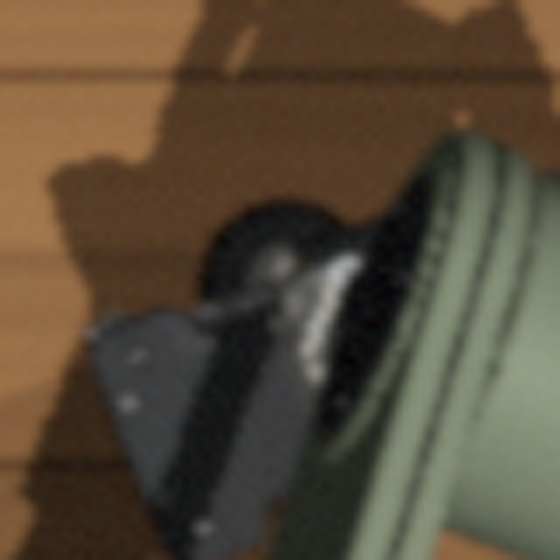

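```bash
python3 -m inch '[{"hand":255,"dx":0.5,"dy":-0.3,"dz":0.4,"ax":0.014,"ay":0.002,"az":-0.003},{"hand":255,"dx":0.5,"dy":0,"dz":0,"ax":0,"ay":0,"az":0},{"hand":255,"dx":0.5,"dy":0,"dz":0,"ax":0,"ay":0,"az":0},{"hand":255,"dx":0.5,"dy":0,"dz":0,"ax":0,"ay":0,"az":0},{"hand":255,"dx":0.5,"dy":0,"dz":0,"ax":0,"ay":0,"az":0}]'
python3 -c "
from h import *
go([.446,-.0923,.081],-1.22)"
```

```text
time_s: 3.1
position: [0.4508, -0.0964, 0.1398]
tcp_rot: [0.583, 0.407, 0.574, -0.405]
force: [-0.3, 0.9, -0.2]
width: 0.0004
{'d_cm': array([ 5.87, -0.37, -0.6 ]), 'jawyaw': np.float64(-1.2241), 'rotvec': array([-0.0041,  0.0093, -0.0091]), 'pos': array([ 0.4508, -0.0964,  0.1398]), 'w': 0.0004, 't': 3.1, 'q6': np.float64(0.826), 'f': array([-0.3,  0.9, -0.2])}
```

```bash
python3 -m inch '[{"hand":255,"dx":0.4,"dy":-0.3,"dz":-0.5,"ax":0,"ay":0.009,"az":-0.009},{"hand":255,"dx":0.3,"dy":0,"dz":0,"ax":0,"ay":0,"az":0},{"hand":255,"dx":0.3,"dy":0,"dz":0,"ax":0,"ay":0,"az":0},{"hand":255,"dx":0.3,"dy":0,"dz":0,"ax":0,"ay":0,"az":0},{"hand":255,"dx":0,"dy":0,"dz":0,"ax":0,"ay":0,"az":0}]'
python3 -c "
from h import *
go([.446,-.0923,.081],-1.22)
arm.get_image('top');go([.446,-.0923,.081],-1.22)
arm.get_image('top');go([.446,-.0923,.081],-1.22)"
```

```text
time_s: 3.6
position: [0.4457, -0.092, 0.1259]
tcp_rot: [0.578, 0.406, 0.58, -0.406]
force: [-0.3, -0.1, 0.0]
width: 0.0004
{'d_cm': array([4.49, 0.02, 0.04]), 'jawyaw': np.float64(-1.2233), 'rotvec': array([-0.0033, -0.0011,  0.0016]), 'pos': array([ 0.4457, -0.092 ,  0.1259]), 'w': 0.0004, 't': 3.6, 'q6': np.float64(0.829), 'f': array([-0.3, -0.1,  0. ])}
{'d_cm': array([4.5 , 0.01, 0.03]), 'jawyaw': np.float64(-1.2233), 'rotvec': array([-0.0033, -0.0009,  0.0013]), 'pos': array([ 0.4459, -0.0921,  0.126 ]), 'w': 0.0008, 't': 3.65, 'q6': np.float64(0.829), 'f': array([-0.2, -0.4,  0. ])}
{'d_cm': array([4.5 , 0.01, 0.03]), 'jawyaw': np.float64(-1.2234), 'rotvec': array([-0.0034, -0.001 ,  0.0013]), 'pos': array([ 0.4459, -0.0921,  0.126 ]), 'w': 0.0003, 't': 3.7, 'q6': np.float64(0.829), 'f': array([-0.3,  0.2,  0.6])}
```

```bash
python3 - <<'E'
from h import *
u,v=434,230
i=arm.get_image("side")[v-40:v+40,u-40:u+40,::-1]; cv2.imwrite(f"pics/p2side.png",cv2.resize(i,None,fx=7,fy=7,interpolation=cv2.INTER_CUBIC))
E
```

```text
(no output)
```

View pics/p2side.png

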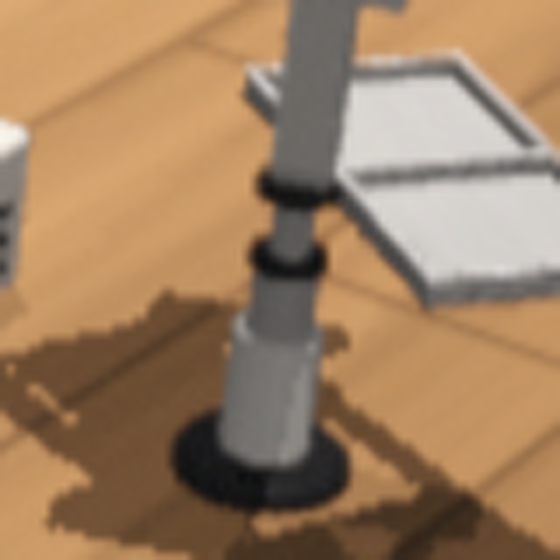

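The side view shows the fingers on the pad at (295,190). The inner tube is sliding while the collar stays put, so I keep pressing slowly.

```bash
python3 -m inch '[{"hand":255,"dx":0.4,"dy":0,"dz":0,"ax":0,"ay":0,"az":0},{"hand":255,"dx":0.4,"dy":0,"dz":0,"ax":0,"ay":0,"az":0},{"hand":255,"dx":0.4,"dy":0,"dz":0,"ax":0,"ay":0,"az":0},{"hand":255,"dx":0.4,"dy":0,"dz":0,"ax":0,"ay":0,"az":0},{"hand":255,"dx":0.4,"dy":0,"dz":0,"ax":0,"ay":0,"az":0}]'
python3 -c "
from h import *
go([.446,-.0923,.081],-1.22)"
python3 -m inch '[{"hand":255,"dx":0.4,"dy":0,"dz":0,"ax":0,"ay":0,"az":0},{"hand":255,"dx":0.4,"dy":0,"dz":0,"ax":0,"ay":0,"az":0},{"hand":255,"dx":0.4,"dy":0,"dz":0,"ax":0,"ay":0,"az":0},{"hand":255,"dx":0.2,"dy":0,"dz":0,"ax":0,"ay":0,"az":0},{"hand":255,"dx":0,"dy":0,"dz":0,"ax":0,"ay":0,"az":0}]'
python3 -c "
from h import *
go([.446,-.0923,.081],-1.22)"
```

```text
time_s: 4.25
position: [0.4463, -0.0923, 0.106]
tcp_rot: [0.579, 0.406, 0.579, -0.406]
force: [-1.0, 1.2, 4.6]
width: 0.0003
{'d_cm': array([ 2.5 , -0.03, -0.01]), 'jawyaw': np.float64(-1.2234), 'rotvec': array([-0.0034, -0.0003,  0.0005]), 'pos': array([ 0.4463, -0.0923,  0.106 ]), 'w': 0.0003, 't': 4.25, 'q6': np.float64(0.829), 'f': array([-1. ,  1.2,  4.6])}
time_s: 4.75
position: [0.4464, -0.0923, 0.0926]
tcp_rot: [0.578, 0.406, 0.58, -0.406]
force: [-2.2, 0.8, 4.1]
width: 0.0005
{'d_cm': array([ 1.16, -0.04, -0.01]), 'jawyaw': np.float64(-1.2232), 'rotvec': array([-0.0031, -0.001 ,  0.0016]), 'pos': array([ 0.4464, -0.0923,  0.0926]), 'w': 0.0005, 't': 4.75, 'q6': np.float64(0.829), 'f': array([-2.2,  0.8,  4.1])}
```

```bash
python3 -m inch '[{"hand":255,"dx":0.3,"dy":0,"dz":0,"ax":0,"ay":0,"az":0},{"hand":255,"dx":0.3,"dy":0,"dz":0,"ax":0,"ay":0,"az":0},{"hand":255,"dx":0.2,"dy":0,"dz":0,"ax":0,"ay":0,"az":0},{"hand":255,"dx":0.1,"dy":0,"dz":0,"ax":0,"ay":0,"az":0},{"hand":255,"dx":0,"dy":0,"dz":0,"ax":0,"ay":0,"az":0}]'
python3 - <<'E'
from h import *
go([.446,-.0923,.081],-1.22)
u,v=434,230
i=arm.get_image("side")[v-40:v+40,u-40:u+40,::-1]; cv2.imwrite(f"pics/p3side.png",cv2.resize(i,None,fx=7,fy=7,interpolation=cv2.INTER_CUBIC))
E
```

```text
time_s: 5.25
position: [0.4465, -0.0923, 0.0848]
tcp_rot: [0.578, 0.405, 0.58, -0.406]
force: [-2.1, 0.7, 4.4]
width: 0.0005
{'d_cm': array([ 0.38, -0.04, -0.01]), 'jawyaw': np.float64(-1.2228), 'rotvec': array([-0.0028, -0.0016,  0.0026]), 'pos': array([ 0.4465, -0.0923,  0.0848]), 'w': 0.0005, 't': 5.25, 'q6': np.float64(0.829), 'f': array([-2.1,  0.7,  4.4])}
```

View pics/p3side.png

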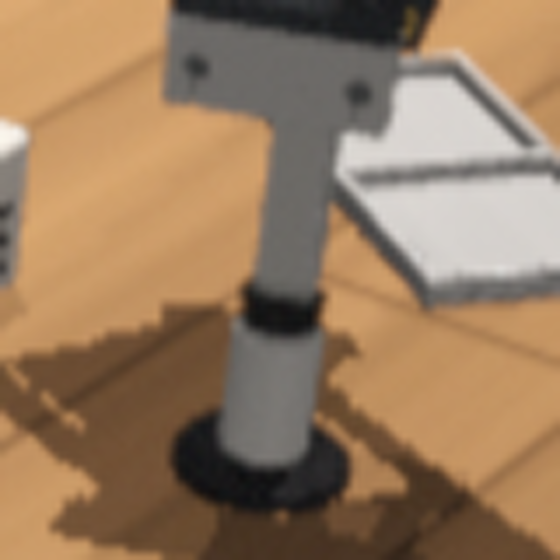

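```bash
python3 -m inch '[{"hand":255,"dx":0.2,"dy":0,"dz":0,"ax":0,"ay":0,"az":0},{"hand":255,"dx":0.2,"dy":0,"dz":0,"ax":0,"ay":0,"az":0},{"hand":255,"dx":0.1,"dy":0,"dz":0,"ax":0,"ay":0,"az":0},{"hand":255,"dx":0.1,"dy":0,"dz":0,"ax":0,"ay":0,"az":0},{"hand":255,"dx":0.1,"dy":0,"dz":0,"ax":0,"ay":0,"az":0}]'

```

```text
time_s: 5.8
position: [0.447, -0.0925, 0.0811]
tcp_rot: [0.578, 0.405, 0.58, -0.406]
force: [-4.0, 2.1, 14.1]
width: 0.0002
```

```bash
python3 -m inch '[{"hand":255,"dx":0.2,"dy":0,"dz":0,"ax":0,"ay":0,"az":0},{"hand":255,"dx":0.2,"dy":0,"dz":0,"ax":0,"ay":0,"az":0},{"hand":255,"dx":0.2,"dy":0,"dz":0,"ax":0,"ay":0,"az":0},{"hand":255,"dx":0.2,"dy":0,"dz":0,"ax":0,"ay":0,"az":0},{"hand":255,"dx":0.2,"dy":0,"dz":0,"ax":0,"ay":0,"az":0}]'

```

```text
time_s: 6.3
position: [0.4475, -0.0926, 0.081]
tcp_rot: [0.577, 0.404, 0.582, -0.407]
force: [-7.0, 3.3, 22.1]
width: 0.0001
```

```bash
python3 -m inch '[{"hand":255,"dx":-1,"dy":0,"dz":0,"ax":0,"ay":0,"az":0},{"hand":0,"dx":-2,"dy":0,"dz":0,"ax":0,"ay":0,"az":0},{"hand":0,"dx":-2,"dy":0,"dz":0,"ax":0,"ay":0,"az":0},{"hand":0,"dx":0,"dy":0,"dz":0,"ax":0.14,"ay":0,"az":0},{"hand":0,"dx":0,"dy":0,"dz":0,"ax":0.14,"ay":0,"az":0}]'
python3 -m inch '[{"hand":0,"dx":0,"dy":0,"dz":0,"ax":0.14,"ay":0,"az":0},{"hand":0,"dx":0,"dy":0,"dz":0,"ax":0.14,"ay":0,"az":0},{"hand":0,"dx":0,"dy":0,"dz":0,"ax":0.14,"ay":0,"az":0},{"hand":0,"dx":0,"dy":0,"dz":0,"ax":0.14,"ay":0,"az":0},{"hand":0,"dx":0,"dy":0,"dz":0,"ax":0.12,"ay":0,"az":0}]'
python3 - <<'E'
from h import *
go([.446,-.0923,.036],0.92)
for n,(u,v) in {"top":(406,302),"side":(434,240)}.items():
    i=arm.get_image(n)[v-40:v+40,u-40:u+40,::-1]; cv2.imwrite(f"pics/p4{n}.png",cv2.resize(i,None,fx=7,fy=7,interpolation=cv2.INTER_CUBIC))
go([.446,-.0923,.036],0.92)
E
```

```text
time_s: 6.8
position: [0.4482, -0.0928, 0.131]
tcp_rot: [0.513, 0.483, 0.517, -0.486]
force: [0.3, -0.2, -0.9]
width: 0.0289
time_s: 7.3
position: [0.4489, -0.0931, 0.1286]
tcp_rot: [-0.314, -0.632, -0.315, 0.635]
force: [-0.7, -0.3, 0.6]
width: 0.069
{'d_cm': array([ 9.26, -0.24,  0.09]), 'jawyaw': np.float64(-2.2203), 'rotvec': array([0.0013, 0.0023, 0.0034]), 'pos': array([ 0.4489, -0.0931,  0.1286]), 'w': 0.069, 't': 7.3, 'q6': np.float64(1.828), 'f': array([-0.7, -0.3,  0.6])}
{'d_cm': array([ 9.26, -0.22,  0.08]), 'jawyaw': np.float64(-2.2145), 'rotvec': array([0.0071, 0.0024, 0.0038]), 'pos': array([ 0.4487, -0.093 ,  0.1286]), 'w': 0.0769, 't': 7.4, 'q6': np.float64(1.822), 'f': array([-0.6,  1.3, -0.2])}
```

View pics/p4side.png

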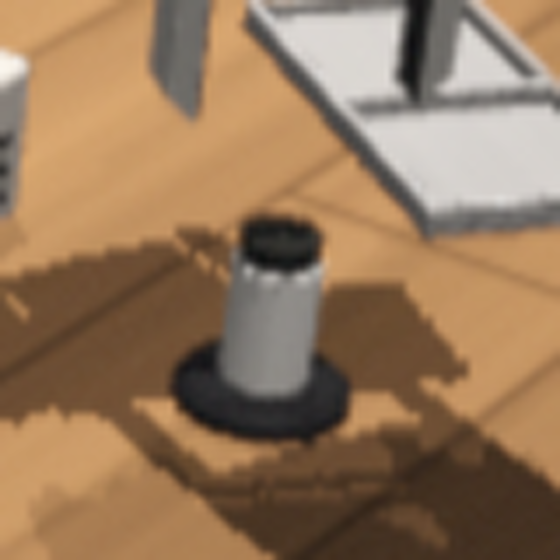

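View pics/p4top.png

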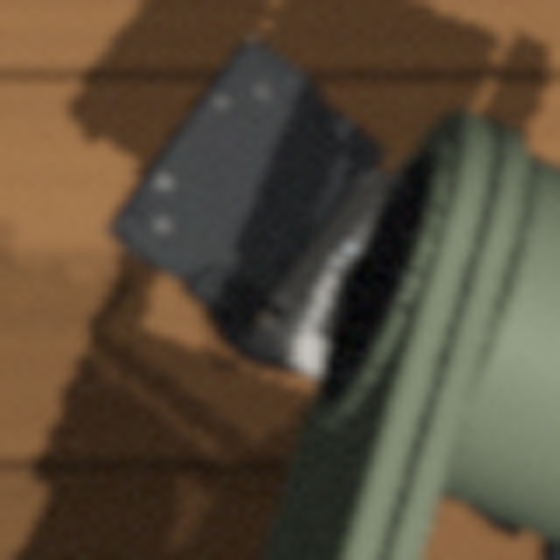

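The stand is fully collapsed: the pad sits on the outer tube. Now I descend and grip it.

```bash
python3 -m inch '[{"hand":0,"dx":2.3,"dy":-0.2,"dz":0.1,"ax":0.006,"ay":0.002,"az":0.004},{"hand":0,"dx":2.3,"dy":0,"dz":0,"ax":0,"ay":0,"az":0},{"hand":0,"dx":2.3,"dy":0,"dz":0,"ax":0,"ay":0,"az":0},{"hand":0,"dx":2.2,"dy":0,"dz":0,"ax":0,"ay":0,"az":0},{"hand":0,"dx":0,"dy":0,"dz":0,"ax":0,"ay":0,"az":0}]'
python3 -c "
from h import *
go([.446,-.0923,.036],.92)"
```

```text
time_s: 7.9
position: [0.4487, -0.0936, 0.0349]
tcp_rot: [0.321, 0.632, 0.317, -0.63]
force: [0.5, 0.7, -0.5]
width: 0.0942
{'d_cm': array([-0.11, -0.29,  0.06]), 'jawyaw': np.float64(-2.2055), 'rotvec': array([ 0.0161, -0.0014, -0.0062]), 'pos': array([ 0.4487, -0.0936,  0.0349]), 'w': 0.0942, 't': 7.9, 'q6': np.float64(1.811), 'f': array([ 0.5,  0.7, -0.5])}
```

```bash
python3 -m inch '[{"hand":255,"dx":0,"dy":0,"dz":0,"ax":0,"ay":0,"az":0},{"hand":255,"dx":0,"dy":0,"dz":0,"ax":0,"ay":0,"az":0},{"hand":255,"dx":0,"dy":0,"dz":0,"ax":0,"ay":0,"az":0},{"hand":255,"dx":0,"dy":0,"dz":0,"ax":0,"ay":0,"az":0},{"hand":255,"dx":0,"dy":0,"dz":0,"ax":0,"ay":0,"az":0}]' 25
python3 -m inch '[{"hand":255,"dx":0,"dy":0,"dz":0,"ax":0,"ay":0,"az":0},{"hand":255,"dx":0,"dy":0,"dz":0,"ax":0,"ay":0,"az":0},{"hand":255,"dx":0,"dy":0,"dz":0,"ax":0,"ay":0,"az":0},{"hand":255,"dx":0,"dy":0,"dz":0,"ax":0,"ay":0,"az":0},{"hand":255,"dx":0,"dy":0,"dz":0,"ax":0,"ay":0,"az":0}]'
python3 -c "
from h import *
go([.446,-.0923,.096],.92);go([.541,-.353,.096],.92)"
```

```text
time_s: 8.4
position: [0.4517, -0.0947, 0.0383]
tcp_rot: [0.324, 0.633, 0.317, -0.627]
force: [-0.5, 0.3, -0.1]
width: 0.0575
time_s: 8.9
position: [0.4524, -0.0952, 0.0394]
tcp_rot: [0.325, 0.634, 0.316, -0.627]
force: [-0.2, -0.1, -0.1]
width: 0.0293
{'d_cm': array([-5.67, -0.61,  0.13]), 'jawyaw': np.float64(-2.2009), 'rotvec': array([ 0.0206, -0.0032, -0.015 ]), 'pos': array([ 0.4524, -0.0952,  0.0394]), 'w': 0.0293, 't': 8.9, 'q6': np.float64(1.807), 'f': array([-0.2, -0.1, -0.1])}
{'d_cm': array([-5.37, 22.43, 15.59]), 'jawyaw': np.float64(-2.2009), 'rotvec': array([ 0.0206, -0.0032, -0.015 ]), 'pos': array([ 0.4524, -0.0952,  0.0394]), 'w': 0.0293, 't': 8.9, 'q6': np.float64(1.807), 'f': array([-0.2, -0.1, -0.1])}
```

```bash
python3 -m inch '[{"hand":255,"dx":-1.2,"dy":0,"dz":0,"ax":0,"ay":0,"az":0},{"hand":255,"dx":-1.5,"dy":0,"dz":0,"ax":0,"ay":0,"az":0},{"hand":255,"dx":-1.5,"dy":1,"dz":0.7,"ax":0.02,"ay":-0.003,"az":-0.015},{"hand":255,"dx":-1.5,"dy":2.5,"dz":1.7,"ax":0,"ay":0,"az":0},{"hand":255,"dx":0,"dy":2.5,"dz":1.7,"ax":0,"ay":0,"az":0}]'
python3 - <<'E'
from h import *
go([.547,-.356,.09],.92)
i=arm.get_image("side")[130:300,330:540,::-1]; cv2.imwrite(f"pics/p5.png",cv2.resize(i,None,fx=3.5,fy=3.5,interpolation=cv2.INTER_CUBIC))
E
```

```text
time_s: 9.4
position: [0.4705, -0.16, 0.0968]
tcp_rot: [-0.312, -0.631, -0.319, 0.635]
force: [0.0, 0.2, -2.8]
width: 0.0298
{'d_cm': array([ 0.47, 17.91, 11.04]), 'jawyaw': np.float64(-2.2167), 'rotvec': array([0.0049, 0.0009, 0.0119]), 'pos': array([ 0.4705, -0.16  ,  0.0968]), 'w': 0.0298, 't': 9.4, 'q6': np.float64(1.713), 'f': array([ 0. ,  0.2, -2.8])}
```

View pics/p5.png

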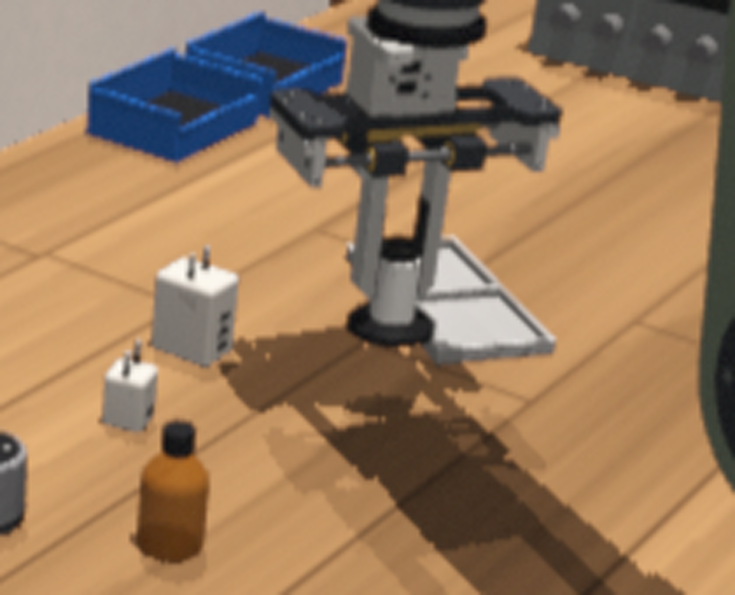

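Stand held upright and clear; carry it to the far compartment.

```bash
python3 -m inch '[{"hand":255,"dx":0,"dy":4,"dz":2.5,"ax":0.005,"ay":0.001,"az":0.012},{"hand":255,"dx":0,"dy":4,"dz":2.5,"ax":0,"ay":0,"az":0},{"hand":255,"dx":0,"dy":4,"dz":2.5,"ax":0,"ay":0,"az":0},{"hand":255,"dx":0,"dy":3.5,"dz":2.2,"ax":0,"ay":0,"az":0},{"hand":255,"dx":0,"dy":1.5,"dz":1,"ax":0,"ay":0,"az":0}]'
python3 -c "
from h import *
go([.547,-.356,.046],.92)"
```

```text
time_s: 9.95
position: [0.5401, -0.3523, 0.0958]
tcp_rot: [-0.313, -0.633, -0.314, 0.634]
force: [0.9, 0.6, -1.8]
width: 0.0296
{'d_cm': array([ 4.98,  0.79, -0.13]), 'jawyaw': np.float64(-2.223), 'rotvec': array([-0.0014,  0.0006,  0.0019]), 'pos': array([ 0.5401, -0.3523,  0.0958]), 'w': 0.0296, 't': 9.95, 'q6': np.float64(1.512), 'f': array([ 0.9,  0.6, -1.8])}
```

```bash
python3 -m inch '[{"hand":255,"dx":0.5,"dy":0,"dz":0,"ax":0,"ay":0,"az":0},{"hand":255,"dx":1.5,"dy":0.3,"dz":0,"ax":0,"ay":0,"az":0},{"hand":255,"dx":1,"dy":0,"dz":0,"ax":0,"ay":0,"az":0},{"hand":255,"dx":0,"dy":0,"dz":0,"ax":0,"ay":0,"az":0},{"hand":255,"dx":0,"dy":0,"dz":0,"ax":0,"ay":0,"az":0}]'
python3 - <<'E'
from h import *
go([.547,-.356,.046],.92)
i=arm.get_image("side")[130:300,330:540,::-1]; cv2.imwrite(f"pics/p6.png",cv2.resize(i,None,fx=3.5,fy=3.5,interpolation=cv2.INTER_CUBIC))
i=arm.get_image("top")[220:340,440:580,::-1]; cv2.imwrite(f"pics/p6t.png",cv2.resize(i,None,fx=5,fy=5,interpolation=cv2.INTER_CUBIC))
E
```

```text
time_s: 10.45
position: [0.5398, -0.3505, 0.0604]
tcp_rot: [-0.31, -0.633, -0.317, 0.635]
force: [0.3, 0.6, -3.0]
width: 0.0296
{'d_cm': array([ 1.43,  0.93, -0.  ]), 'jawyaw': np.float64(-2.2237), 'rotvec': array([-0.0021, -0.0009,  0.0106]), 'pos': array([ 0.5398, -0.3505,  0.0604]), 'w': 0.0296, 't': 10.45, 'q6': np.float64(1.513), 'f': array([ 0.3,  0.6, -3. ])}
```

View pics/p6.png

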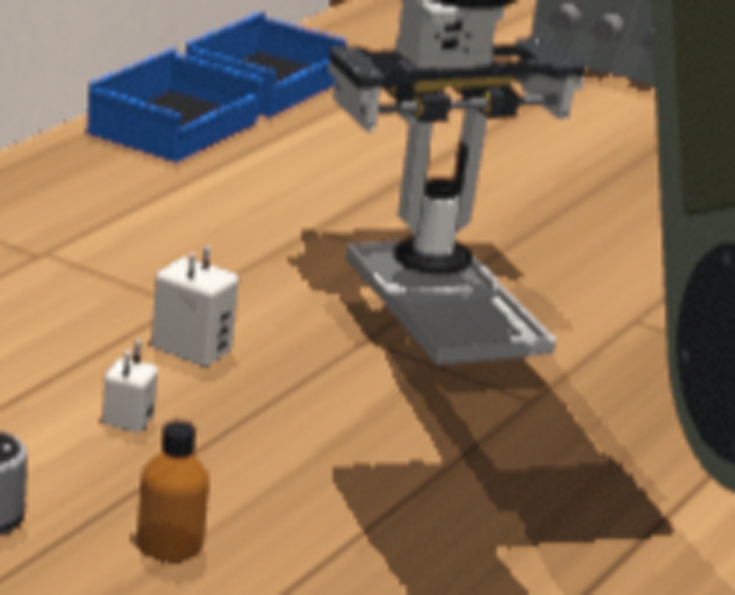

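View pics/p6t.png

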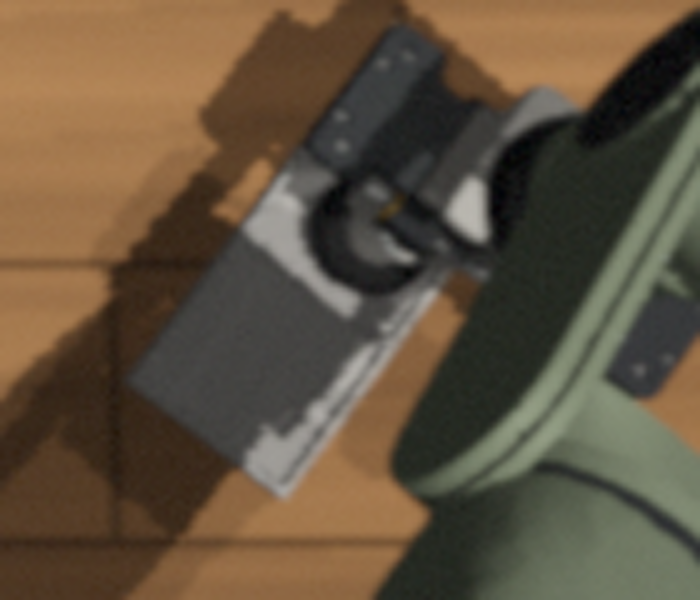

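```bash
python3 -c "
from h import *
print(onz('top',440+374/5,220+229/5,.025), onz('side',330+433/3.5,130+258/3.5,.025),px('top',[.5414,-.3529,.004]))"
```

```text
[ 0.53409479 -0.34812413  0.025     ] [ 0.52772835 -0.34168508  0.025     ] [513.52091891 262.91306211]
```

```bash
python3 -m inch '[{"hand":255,"dx":0,"dy":0.9,"dz":0,"ax":0,"ay":0,"az":0.01},{"hand":255,"dx":0.4,"dy":0.1,"dz":0,"ax":0,"ay":0,"az":0},{"hand":255,"dx":0.4,"dy":0,"dz":0,"ax":0,"ay":0,"az":0},{"hand":255,"dx":0.3,"dy":0,"dz":0,"ax":0,"ay":0,"az":0},{"hand":255,"dx":0.2,"dy":0,"dz":0,"ax":0,"ay":0,"az":0}]'
python3 -c "
from h import *
go([.547,-.356,.0434],.92)"
```

```text
time_s: 11.05
position: [0.5503, -0.3578, 0.0493]
tcp_rot: [0.315, 0.635, 0.312, -0.633]
force: [-0.2, 0.1, -2.9]
width: 0.0297
{'d_cm': array([ 0.58, -0.37,  0.06]), 'jawyaw': np.float64(-2.2227), 'rotvec': array([-0.0011, -0.0006, -0.0055]), 'pos': array([ 0.5503, -0.3578,  0.0493]), 'w': 0.0297, 't': 11.05, 'q6': np.float64(1.514), 'f': array([-0.2,  0.1, -2.9])}
```

```bash
python3 -m inch '[{"hand":255,"dx":0.2,"dy":-0.3,"dz":0,"ax":0,"ay":0,"az":0},{"hand":255,"dx":0.2,"dy":0,"dz":0,"ax":0,"ay":0,"az":0},{"hand":255,"dx":0.2,"dy":0,"dz":0,"ax":0,"ay":0,"az":0},{"hand":255,"dx":0.1,"dy":0,"dz":0,"ax":0,"ay":0,"az":0},{"hand":255,"dx":0.1,"dy":0,"dz":0,"ax":0,"ay":0,"az":0}]'
python3 -c "
from h import *
go([.547,-.356,.0434],.92)"
```

```text
time_s: 11.55
position: [0.5475, -0.3559, 0.0436]
tcp_rot: [0.315, 0.635, 0.312, -0.633]
force: [-2.8, 2.7, 4.3]
width: 0.0297
{'d_cm': array([ 0.02, -0.03,  0.04]), 'jawyaw': np.float64(-2.2228), 'rotvec': array([-0.0012, -0.0005, -0.0046]), 'pos': array([ 0.5475, -0.3559,  0.0436]), 'w': 0.0297, 't': 11.55, 'q6': np.float64(1.513), 'f': array([-2.8,  2.7,  4.3])}
```

```bash
python3 -m inch '[{"hand":60,"dx":0,"dy":0,"dz":0,"ax":0,"ay":0,"az":0},{"hand":60,"dx":0,"dy":0,"dz":0,"ax":0,"ay":0,"az":0},{"hand":60,"dx":0,"dy":0,"dz":0,"ax":0,"ay":0,"az":0},{"hand":60,"dx":0,"dy":0,"dz":0,"ax":0,"ay":0,"az":0},{"hand":60,"dx":-1,"dy":0,"dz":0,"ax":0,"ay":0,"az":0}]'
python3 -m inch '[{"hand":0,"dx":-3,"dy":0,"dz":0,"ax":0,"ay":0,"az":0},{"hand":0,"dx":-3,"dy":0,"dz":0,"ax":0,"ay":0,"az":0},{"hand":0,"dx":-2,"dy":-2,"dz":-2,"ax":-0.1,"ay":0,"az":0},{"hand":0,"dx":0,"dy":-3.5,"dz":-3,"ax":-0.1,"ay":0,"az":0},{"hand":0,"dx":0,"dy":-3.5,"dz":-3,"ax":-0.1,"ay":0,"az":0}]'
python3 - <<'E'
from h import *
go([.577,-.0165,.13],0.29+np.pi/2);go([.577,-.0165,.13],0.29)
i=arm.get_image("side")[130:300,330:540,::-1]; cv2.imwrite(f"pics/p7.png",cv2.resize(i,None,fx=3.5,fy=3.5,interpolation=cv2.INTER_CUBIC))
E
```

```text
time_s: 12.05
position: [0.548, -0.3564, 0.053]
tcp_rot: [0.315, 0.635, 0.311, -0.633]
force: [-0.5, 0.6, -0.1]
width: 0.0666
time_s: 12.55
position: [0.5143, -0.2466, 0.1403]
tcp_rot: [0.412, 0.581, 0.4, -0.577]
force: [1.7, 1.0, 0.2]
width: 0.0939
{'d_cm': array([  0.88,  -1.97, -23.77]), 'jawyaw': np.float64(-1.9189), 'rotvec': array([-0.6381,  0.0105, -0.0154]), 'pos': array([ 0.5143, -0.2466,  0.1403]), 'w': 0.0939, 't': 12.55, 'q6': np.float64(1.321), 'f': array([1.7, 1. , 0.2])}
{'d_cm': array([  0.88,  -1.97, -23.77]), 'jawyaw': np.float64(-1.9189), 'rotvec': array([ 0.9327, -0.0035, -0.0187]), 'pos': array([ 0.5143, -0.2466,  0.1403]), 'w': 0.0939, 't': 12.55, 'q6': np.float64(1.321), 'f': array([1.7, 1. , 0.2])}
```

View pics/p7.png

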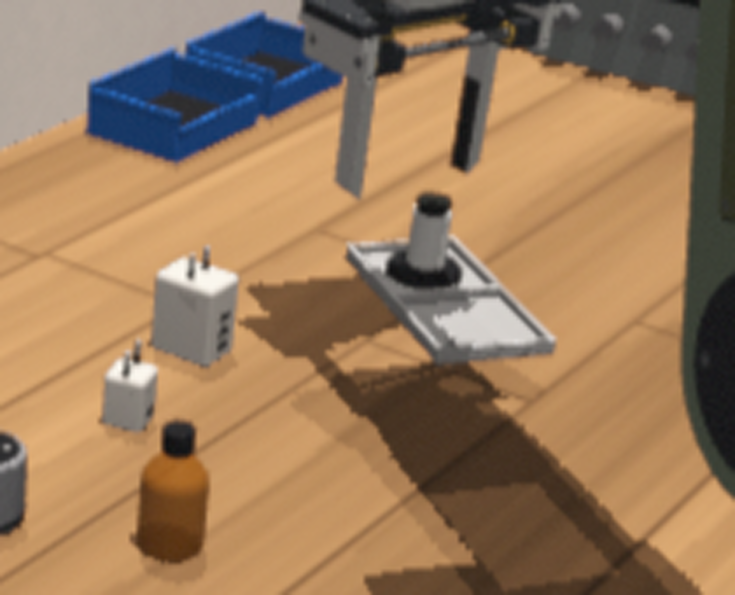

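The stand stands in the far compartment. Next is the small charger.

```bash
python3 -m inch '[{"hand":0,"dx":0,"dy":-0.4,"dz":-4.7,"ax":-0.13,"ay":0,"az":0},{"hand":0,"dx":0,"dy":0.2,"dz":-4.7,"ax":-0.13,"ay":0,"az":0},{"hand":0,"dx":0,"dy":0.8,"dz":-4.6,"ax":-0.13,"ay":0,"az":0},{"hand":0,"dx":0,"dy":1.4,"dz":-4.5,"ax":-0.13,"ay":0,"az":0},{"hand":0,"dx":0,"dy":1,"dz":-2,"ax":-0.12,"ay":0,"az":0}]'
python3 - <<'E'
from h import *
go([.577,-.0165,.1],0.29+np.pi/2)
E
```

```text
time_s: 13.1
position: [0.5624, -0.0344, 0.1427]
tcp_rot: [0.578, 0.416, 0.567, -0.414]
force: [0.3, -0.0, -0.1]
width: 0.0943
{'d_cm': array([ 4.28,  1.89, -1.29]), 'jawyaw': np.float64(-1.2542), 'rotvec': array([ 0.0266,  0.0098, -0.0118]), 'pos': array([ 0.5624, -0.0344,  0.1427]), 'w': 0.0943, 't': 13.1, 'q6': np.float64(1.042), 'f': array([ 0.3, -0. , -0.1])}
```

```bash
python3 -m inch '[{"hand":0,"dx":1,"dy":1.5,"dz":-1,"ax":0.026,"ay":0.01,"az":-0.012},{"hand":0,"dx":2,"dy":0.4,"dz":-0.3,"ax":0,"ay":0,"az":0},{"hand":0,"dx":1.5,"dy":0,"dz":0,"ax":0,"ay":0,"az":0},{"hand":0,"dx":0,"dy":0,"dz":0,"ax":0,"ay":0,"az":0},{"hand":0,"dx":0,"dy":0,"dz":0,"ax":0,"ay":0,"az":0}]'
python3 - <<'E'
from h import *
go([.577,-.0165,.03],0.29+np.pi/2)
i=arm.get_image("side")[180:300,300:440,::-1]; cv2.imwrite(f"pics/p8.png",cv2.resize(i,None,fx=5,fy=5,interpolation=cv2.INTER_CUBIC))
E
```

```text
time_s: 13.6
position: [0.5801, -0.0116, 0.1004]
tcp_rot: [0.57, 0.421, 0.567, -0.419]
force: [0.1, 0.8, 0.3]
width: 0.0945
{'d_cm': array([ 7.04, -0.48,  0.36]), 'jawyaw': np.float64(-1.2732), 'rotvec': array([ 0.0076,  0.0022, -0.0054]), 'pos': array([ 0.5801, -0.0116,  0.1004]), 'w': 0.0945, 't': 13.6, 'q6': np.float64(1.104), 'f': array([0.1, 0.8, 0.3])}
```

View pics/p8.png

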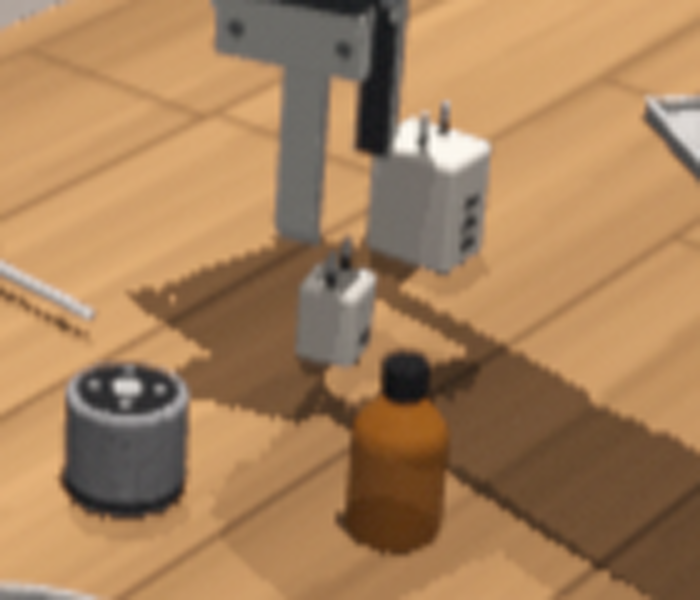

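```bash
python3 -m inch '[{"hand":0,"dx":1.5,"dy":-0.4,"dz":0.3,"ax":0.007,"ay":0.002,"az":-0.005},{"hand":0,"dx":2,"dy":0,"dz":0,"ax":0,"ay":0,"az":0},{"hand":0,"dx":2,"dy":0,"dz":0,"ax":0,"ay":0,"az":0},{"hand":0,"dx":1.2,"dy":0,"dz":0,"ax":0,"ay":0,"az":0},{"hand":0,"dx":0,"dy":0,"dz":0,"ax":0,"ay":0,"az":0}]'
python3 - <<'E'
from h import *
go([.577,-.0165,.03],0.29+np.pi/2)
i=arm.get_image("side")[180:300,300:440,::-1]; cv2.imwrite(f"pics/p9.png",cv2.resize(i,None,fx=5,fy=5,interpolation=cv2.INTER_CUBIC))
E
```

```text
time_s: 14.15
position: [0.5781, -0.0202, 0.0323]
tcp_rot: [0.567, 0.424, 0.564, -0.424]
force: [-0.0, 0.7, -0.1]
width: 0.0941
{'d_cm': array([ 0.22, -0.  , -0.38]), 'jawyaw': np.float64(-1.2864), 'rotvec': array([-0.0056,  0.003 , -0.0037]), 'pos': array([ 0.5781, -0.0202,  0.0323]), 'w': 0.0941, 't': 14.15, 'q6': np.float64(1.103), 'f': array([-0. ,  0.7, -0.1])}
```

View pics/p9.png

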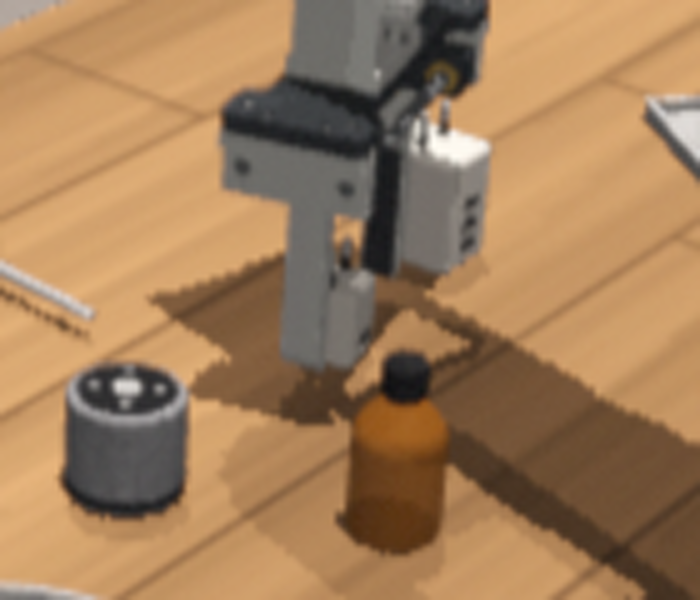

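```bash
python3 -m inch '[{"hand":255,"dx":0.3,"dy":0,"dz":-0.3,"ax":0,"ay":0,"az":0},{"hand":255,"dx":0.05,"dy":0,"dz":0,"ax":0,"ay":0,"az":0},{"hand":255,"dx":0.05,"dy":0,"dz":0,"ax":0,"ay":0,"az":0},{"hand":255,"dx":0.05,"dy":0,"dz":0,"ax":0,"ay":0,"az":0},{"hand":255,"dx":0.05,"dy":0,"dz":0,"ax":0,"ay":0,"az":0}]' 20
python3 -m inch '[{"hand":255,"dx":0,"dy":0,"dz":0,"ax":0,"ay":0,"az":0},{"hand":255,"dx":0,"dy":0,"dz":0,"ax":0,"ay":0,"az":0},{"hand":255,"dx":0,"dy":0,"dz":0,"ax":0,"ay":0,"az":0},{"hand":255,"dx":0,"dy":0,"dz":0,"ax":0,"ay":0,"az":0},{"hand":255,"dx":0,"dy":0,"dz":0,"ax":0,"ay":0,"az":0}]'
python3 - <<'E'
from h import *
go([.4706,-.2991,.15],.92)
E
```

```text
time_s: 14.7
position: [0.5806, -0.0178, 0.0311]
tcp_rot: [0.57, 0.426, 0.562, -0.422]
force: [-0.3, -0.0, 0.1]
width: 0.0575
time_s: 15.2
position: [0.581, -0.0176, 0.0317]
tcp_rot: [0.57, 0.426, 0.561, -0.422]
force: [-0.5, -0.6, -0.1]
width: 0.03
{'d_cm': array([-11.88, -18.36,  24.  ]), 'jawyaw': np.float64(-1.2863), 'rotvec': array([ 9.353e-01,  9.000e-04, -1.390e-02]), 'pos': array([ 0.581 , -0.0176,  0.0317]), 'w': 0.03, 't': 15.2, 'q6': np.float64(1.108), 'f': array([-0.5, -0.6, -0.1])}
```

```bash
python3 -m inch '[{"hand":255,"dx":-1.5,"dy":0,"dz":0,"ax":0,"ay":0,"az":0},{"hand":255,"dx":-4,"dy":0,"dz":0,"ax":0,"ay":0,"az":0},{"hand":255,"dx":-4,"dy":0,"dz":0,"ax":0.1,"ay":0,"az":0},{"hand":255,"dx":-2.4,"dy":-1,"dz":2,"ax":0.14,"ay":0,"az":0},{"hand":255,"dx":0,"dy":-2,"dz":4,"ax":0.14,"ay":0,"az":0}]'
python3 - <<'E'
from h import *
go([.4706,-.2991,.15],.92)
E
```

```text
time_s: 15.7
position: [0.555, -0.0772, 0.1573]
tcp_rot: [0.478, 0.527, 0.47, -0.522]
force: [-0.1, -0.6, 0.1]
width: 0.0298
{'d_cm': array([ 0.7 , -6.15, 22.93]), 'jawyaw': np.float64(-1.6727), 'rotvec': array([ 0.5489, -0.0017, -0.0124]), 'pos': array([ 0.555 , -0.0772,  0.1573]), 'w': 0.0298, 't': 15.7, 'q6': np.float64(1.379), 'f': array([-0.1, -0.6,  0.1])}
```

```bash
python3 -m inch '[{"hand":255,"dx":0,"dy":-1.3,"dz":4.6,"ax":0.14,"ay":0,"az":0},{"hand":255,"dx":0,"dy":-0.8,"dz":4.6,"ax":0.14,"ay":0,"az":0},{"hand":255,"dx":0,"dy":-0.2,"dz":4.6,"ax":0.14,"ay":0,"az":0},{"hand":255,"dx":0,"dy":0.5,"dz":4.5,"ax":0.12,"ay":0,"az":0},{"hand":255,"dx":0,"dy":0.5,"dz":2.5,"ax":0,"ay":0,"az":0}]'
python3 - <<'E'
from h import *
go([.4706,-.2991,.08],.92)
E
```

```text
time_s: 16.2
position: [0.4676, -0.2788, 0.1666]
tcp_rot: [0.317, 0.642, 0.302, -0.63]
force: [0.1, -0.2, -0.5]
width: 0.0299
{'d_cm': array([8.68, 1.27, 1.46]), 'jawyaw': np.float64(-2.2353), 'rotvec': array([-0.0138, -0.0058, -0.0257]), 'pos': array([ 0.4676, -0.2788,  0.1666]), 'w': 0.0299, 't': 16.2, 'q6': np.float64(1.532), 'f': array([ 0.1, -0.2, -0.5])}
```

```bash
python3 -m inch '[{"hand":255,"dx":1,"dy":1,"dz":0.8,"ax":-0.014,"ay":-0.006,"az":-0.02},{"hand":255,"dx":2.5,"dy":0.2,"dz":0.2,"ax":0,"ay":0,"az":0},{"hand":255,"dx":2.5,"dy":0,"dz":0,"ax":0,"ay":0,"az":0},{"hand":255,"dx":2,"dy":0,"dz":0,"ax":0,"ay":0,"az":0},{"hand":255,"dx":0,"dy":0,"dz":0,"ax":0,"ay":0,"az":0}]'
python3 - <<'E'
from h import *
go([.4706,-.2991,.0357],.92)
i=arm.get_image("side")[150:270,380:520,::-1]; cv2.imwrite(f"pics/p10.png",cv2.resize(i,None,fx=5,fy=5,interpolation=cv2.INTER_CUBIC))
i=arm.get_image("top")[220:340,440:580,::-1]; cv2.imwrite(f"pics/p10t.png",cv2.resize(i,None,fx=5,fy=5,interpolation=cv2.INTER_CUBIC))
E
```

```text
time_s: 16.7
position: [0.471, -0.3034, 0.0924]
tcp_rot: [0.317, 0.637, 0.305, -0.633]
force: [-0.2, 0.1, -0.6]
width: 0.0301
{'d_cm': array([ 5.66, -0.38, -0.33]), 'jawyaw': np.float64(-2.2306), 'rotvec': array([-0.009 ,  0.0027, -0.0162]), 'pos': array([ 0.471 , -0.3034,  0.0924]), 'w': 0.0301, 't': 16.7, 'q6': np.float64(1.506), 'f': array([-0.2,  0.1, -0.6])}
```

View pics/p10.png

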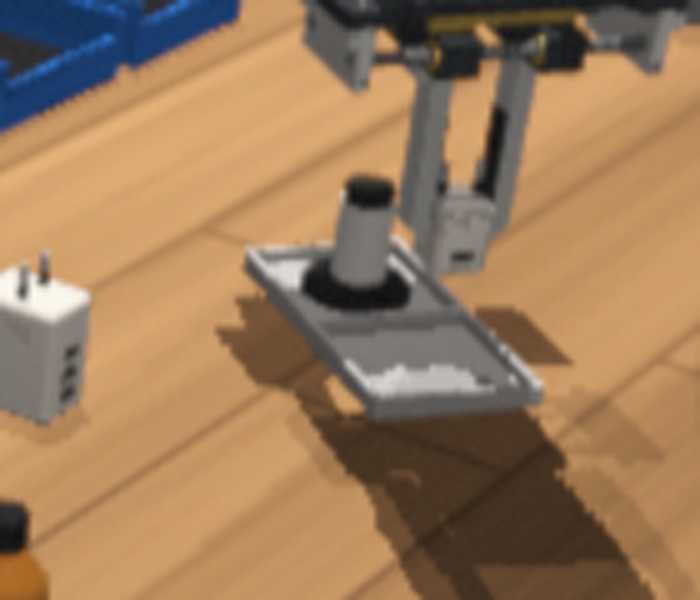

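View pics/p10t.png

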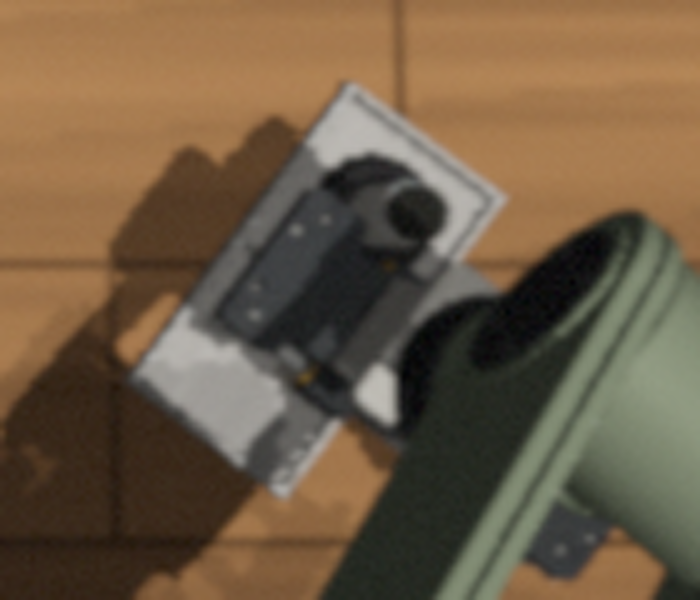

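```bash
python3 -m inch '[{"hand":255,"dx":1.2,"dy":-0.4,"dz":-0.3,"ax":0,"ay":0,"az":0},{"hand":255,"dx":1.2,"dy":0,"dz":0,"ax":0,"ay":0,"az":0},{"hand":255,"dx":1.2,"dy":0,"dz":0,"ax":0,"ay":0,"az":0},{"hand":255,"dx":0.8,"dy":0,"dz":0,"ax":0,"ay":0,"az":0},{"hand":255,"dx":0.3,"dy":0,"dz":0,"ax":0,"ay":0,"az":0}]'
python3 - <<'E'
from h import *
go([.4706,-.2991,.0357],.92)
E
```

```text
time_s: 17.3
position: [0.4754, -0.3021, 0.0495]
tcp_rot: [0.322, 0.638, 0.301, -0.631]
force: [-0.5, -0.2, -0.8]
width: 0.0299
{'d_cm': array([ 1.36, -0.6 ,  0.05]), 'jawyaw': np.float64(-2.229), 'rotvec': array([-0.0074,  0.0035, -0.0308]), 'pos': array([ 0.4754, -0.3021,  0.0495]), 'w': 0.0299, 't': 17.3, 'q6': np.float64(1.511), 'f': array([-0.5, -0.2, -0.8])}
```

```bash
python3 -m inch '[{"hand":255,"dx":0.4,"dy":-0.5,"dz":0,"ax":0,"ay":0,"az":-0.02},{"hand":255,"dx":0.4,"dy":0,"dz":0,"ax":0,"ay":0,"az":0},{"hand":255,"dx":0.3,"dy":0,"dz":0,"ax":0,"ay":0,"az":0},{"hand":255,"dx":0.2,"dy":0,"dz":0,"ax":0,"ay":0,"az":0},{"hand":255,"dx":0.1,"dy":0,"dz":0,"ax":0,"ay":0,"az":0}]'
python3 - <<'E'
from h import *
go([.4706,-.2991,.0357],.92)
E
```

```text
time_s: 17.8
position: [0.4713, -0.2989, 0.0356]
tcp_rot: [0.314, 0.635, 0.309, -0.635]
force: [-2.4, 2.6, 6.8]
width: 0.0301
{'d_cm': array([-0.01, -0.04,  0.06]), 'jawyaw': np.float64(-2.2288), 'rotvec': array([-0.0072,  0.0034, -0.0069]), 'pos': array([ 0.4713, -0.2989,  0.0356]), 'w': 0.0301, 't': 17.8, 'q6': np.float64(1.512), 'f': array([-2.4,  2.6,  6.8])}
```

```bash
python3 -m inch '[{"hand":70,"dx":0,"dy":0,"dz":0,"ax":0,"ay":0,"az":0},{"hand":70,"dx":0,"dy":0,"dz":0,"ax":0,"ay":0,"az":0},{"hand":70,"dx":0,"dy":0,"dz":0,"ax":0,"ay":0,"az":0},{"hand":70,"dx":0,"dy":0,"dz":0,"ax":0,"ay":0,"az":0},{"hand":70,"dx":-1,"dy":0,"dz":0,"ax":0,"ay":0,"az":0}]'
python3 -m inch '[{"hand":0,"dx":-3.5,"dy":0,"dz":0,"ax":0,"ay":0,"az":0},{"hand":0,"dx":-4.5,"dy":0,"dz":0,"ax":0,"ay":0,"az":0},{"hand":0,"dx":-4.5,"dy":0,"dz":0,"ax":-0.1,"ay":0,"az":0},{"hand":0,"dx":0,"dy":0,"dz":-3,"ax":-0.14,"ay":0,"az":0},{"hand":0,"dx":0,"dy":0,"dz":-4,"ax":-0.14,"ay":0,"az":0}]'
python3 - <<'E'
from h import *
go([.606,-.128,.16],np.pi/2)
i=arm.get_image("side")[150:270,380:520,::-1]; cv2.imwrite(f"pics/p11.png",cv2.resize(i,None,fx=5,fy=5,interpolation=cv2.INTER_CUBIC))
E
```

```text
time_s: 18.3
position: [0.4711, -0.2988, 0.0456]
tcp_rot: [-0.314, -0.635, -0.309, 0.635]
force: [0.3, -0.3, -1.1]
width: 0.0659
time_s: 18.8
position: [0.5028, -0.2389, 0.1792]
tcp_rot: [-0.432, -0.563, -0.423, 0.564]
force: [0.5, 0.8, -0.2]
width: 0.0938
{'d_cm': array([  1.88,   6.95, -13.47]), 'jawyaw': np.float64(-1.8431), 'rotvec': array([-0.2722,  0.0088, -0.0076]), 'pos': array([ 0.5028, -0.2389,  0.1792]), 'w': 0.0938, 't': 18.8, 'q6': np.float64(1.248), 'f': array([ 0.5,  0.8, -0.2])}
```

View pics/p11.png

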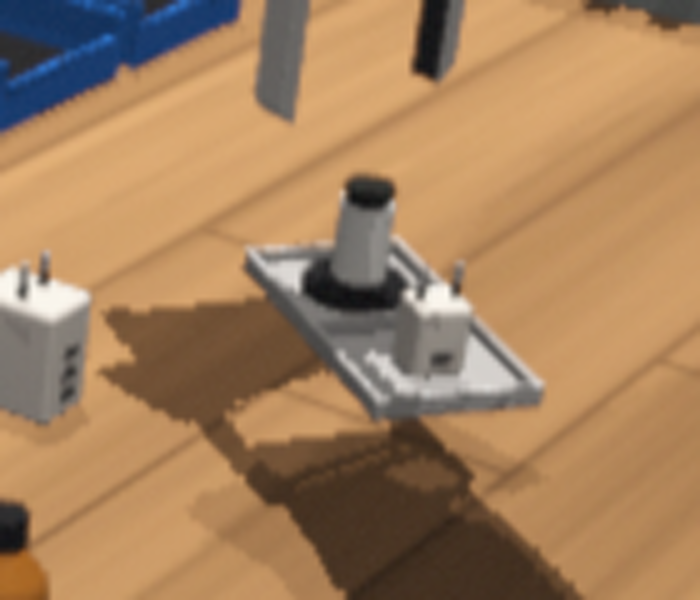

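```bash
python3 -m inch '[{"hand":0,"dx":0.3,"dy":2,"dz":-3.8,"ax":-0.14,"ay":0.008,"az":-0.007},{"hand":0,"dx":0.3,"dy":2.4,"dz":-3.4,"ax":-0.13,"ay":0,"az":0},{"hand":0,"dx":0.3,"dy":2.8,"dz":-3,"ax":0,"ay":0,"az":0},{"hand":0,"dx":0.3,"dy":1,"dz":-1,"ax":0,"ay":0,"az":0},{"hand":0,"dx":0,"dy":0,"dz":0,"ax":0,"ay":0,"az":0}]'
python3 - <<'E'
from h import *
go([.606,-.128,.12],np.pi/2)
E
```

```text
time_s: 19.35
position: [0.6045, -0.1261, 0.1732]
tcp_rot: [0.507, 0.498, 0.501, -0.494]
force: [0.0, -0.3, 0.1]
width: 0.0944
{'d_cm': array([5.32, 0.1 , 0.18]), 'jawyaw': np.float64(-1.5548), 'rotvec': array([ 0.016 ,  0.0004, -0.0097]), 'pos': array([ 0.6045, -0.1261,  0.1732]), 'w': 0.0944, 't': 19.35, 'q6': np.float64(1.207), 'f': array([ 0. , -0.3,  0.1])}
```

```bash
python3 -m inch '[{"hand":0,"dx":2,"dy":0.1,"dz":0.2,"ax":0.016,"ay":0,"az":-0.01},{"hand":0,"dx":2.5,"dy":0,"dz":0,"ax":0,"ay":0,"az":0},{"hand":0,"dx":1.5,"dy":0,"dz":0,"ax":0,"ay":0,"az":0},{"hand":0,"dx":0,"dy":0,"dz":0,"ax":0,"ay":0,"az":0},{"hand":0,"dx":0,"dy":0,"dz":0,"ax":0,"ay":0,"az":0}]'
python3 - <<'E'
from h import *
go([.606,-.128,.045],np.pi/2)
i=arm.get_image("side")[150:270,320:460,::-1]; cv2.imwrite(f"pics/p12.png",cv2.resize(i,None,fx=5,fy=5,interpolation=cv2.INTER_CUBIC))
E
```

```text
time_s: 19.85
position: [0.6035, -0.1337, 0.1138]
tcp_rot: [-0.5, -0.5, -0.498, 0.502]
force: [0.3, -0.3, 0.7]
width: 0.0941
{'d_cm': array([ 6.88,  0.25, -0.6 ]), 'jawyaw': np.float64(-1.5762), 'rotvec': array([-0.0054,  0.004 ,  0.0005]), 'pos': array([ 0.6035, -0.1337,  0.1138]), 'w': 0.0941, 't': 19.85, 'q6': np.float64(1.222), 'f': array([ 0.3, -0.3,  0.7])}
```

View pics/p12.png

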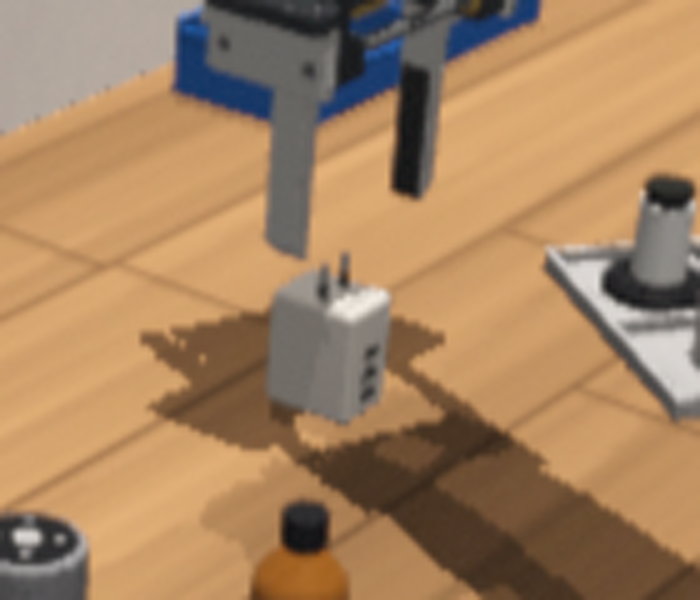

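```bash
python3 -m inch '[{"hand":0,"dx":1.5,"dy":0.2,"dz":-0.5,"ax":-0.005,"ay":0.004,"az":0},{"hand":0,"dx":2,"dy":0,"dz":0,"ax":0,"ay":0,"az":0},{"hand":0,"dx":2,"dy":0,"dz":0,"ax":0,"ay":0,"az":0},{"hand":0,"dx":1,"dy":0,"dz":0,"ax":0,"ay":0,"az":0},{"hand":0,"dx":0,"dy":0,"dz":0,"ax":0,"ay":0,"az":0}]'
python3 - <<'E'
from h import *
go([.606,-.128,.045],np.pi/2)
E
```

```text
time_s: 20.4
position: [0.609, -0.1297, 0.0496]
tcp_rot: [0.502, 0.502, 0.497, -0.499]
force: [-0.9, -0.1, 0.5]
width: 0.094
{'d_cm': array([ 0.46, -0.3 , -0.17]), 'jawyaw': np.float64(-1.5712), 'rotvec': array([-0.0004,  0.0022, -0.008 ]), 'pos': array([ 0.609 , -0.1297,  0.0496]), 'w': 0.094, 't': 20.4, 'q6': np.float64(1.222), 'f': array([-0.9, -0.1,  0.5])}
```

```bash
python3 -m inch '[{"hand":255,"dx":0.4,"dy":-0.2,"dz":-0.1,"ax":0,"ay":0,"az":0},{"hand":255,"dx":0.1,"dy":0,"dz":0,"ax":0,"ay":0,"az":0},{"hand":255,"dx":0.1,"dy":0,"dz":0,"ax":0,"ay":0,"az":0},{"hand":255,"dx":0.05,"dy":0,"dz":0,"ax":0,"ay":0,"az":0},{"hand":255,"dx":0,"dy":0,"dz":0,"ax":0,"ay":0,"az":0}]' 20
python3 -m inch '[{"hand":255,"dx":0,"dy":0,"dz":0,"ax":0,"ay":0,"az":0},{"hand":255,"dx":0,"dy":0,"dz":0,"ax":0,"ay":0,"az":0},{"hand":255,"dx":0,"dy":0,"dz":0,"ax":0,"ay":0,"az":0},{"hand":255,"dx":0,"dy":0,"dz":0,"ax":0,"ay":0,"az":0},{"hand":255,"dx":0,"dy":0,"dz":0,"ax":0,"ay":0,"az":0}]'
python3 - <<'E'
from h import *
go([.5363,.3247,.17],np.pi/2+.083)
E
```

```text
time_s: 20.9
position: [0.6092, -0.129, 0.0456]
tcp_rot: [0.504, 0.502, 0.496, -0.498]
force: [-1.4, 0.3, -0.4]
width: 0.0574
time_s: 21.4
position: [0.6099, -0.1291, 0.0465]
tcp_rot: [0.505, 0.503, 0.495, -0.497]
force: [0.4, 0.6, -0.3]
width: 0.0384
{'d_cm': array([-12.65,  -7.18, -45.33]), 'jawyaw': np.float64(-1.5709), 'rotvec': array([-0.0831,  0.0047, -0.0145]), 'pos': array([ 0.6099, -0.1291,  0.0465]), 'w': 0.0384, 't': 21.4, 'q6': np.float64(1.222), 'f': array([ 0.4,  0.6, -0.3])}
```

```bash
python3 -m inch '[{"hand":255,"dx":-1.5,"dy":0,"dz":0,"ax":0,"ay":0,"az":0},{"hand":255,"dx":-4,"dy":0,"dz":0,"ax":0,"ay":0,"az":0},{"hand":255,"dx":-4,"dy":-0.3,"dz":-2,"ax":0,"ay":0,"az":0},{"hand":255,"dx":-2,"dy":-0.6,"dz":-4,"ax":0,"ay":0,"az":0},{"hand":255,"dx":-1,"dy":-0.7,"dz":-4.6,"ax":0,"ay":0,"az":0}]'
python3 - <<'E'
from h import *
go([.5363,.3247,.17],np.pi/2+.083)
E
```

```text
time_s: 21.9
position: [0.5905, -0.0252, 0.175]
tcp_rot: [0.501, 0.504, 0.494, -0.501]
force: [0.1, 0.1, -1.4]
width: 0.0386
{'d_cm': array([  0.34,  -5.76, -34.94]), 'jawyaw': np.float64(-1.5806), 'rotvec': array([-0.0928,  0.0037, -0.0088]), 'pos': array([ 0.5905, -0.0252,  0.175 ]), 'w': 0.0386, 't': 21.9, 'q6': np.float64(1.393), 'f': array([ 0.1,  0.1, -1.4])}
```

```bash
python3 -m inch '[{"hand":255,"dx":0,"dy":-0.7,"dz":-4.8,"ax":-0.05,"ay":0,"az":0},{"hand":255,"dx":0,"dy":-0.7,"dz":-4.8,"ax":-0.04,"ay":0,"az":0},{"hand":255,"dx":0,"dy":-0.7,"dz":-4.8,"ax":0,"ay":0,"az":0},{"hand":255,"dx":0,"dy":-0.7,"dz":-4.8,"ax":0,"ay":0,"az":0},{"hand":255,"dx":0,"dy":-0.7,"dz":-4.8,"ax":0,"ay":0,"az":0}]'
python3 - <<'E'
from h import *
go([.5363,.3247,.17],np.pi/2+.083)
E
```

```text
time_s: 22.4
position: [0.5434, 0.219, 0.1837]
tcp_rot: [0.527, 0.484, 0.512, -0.475]
force: [0.7, -0.0, -1.0]
width: 0.0379
{'d_cm': array([  1.31,   0.1 , -10.6 ]), 'jawyaw': np.float64(-1.4911), 'rotvec': array([-0.0033,  0.0057, -0.0234]), 'pos': array([0.5434, 0.219 , 0.1837]), 'w': 0.0379, 't': 22.4, 'q6': np.float64(1.734), 'f': array([ 0.7, -0. , -1. ])}
```

```bash
python3 -m inch '[{"hand":255,"dx":0.5,"dy":0,"dz":-4.5,"ax":0,"ay":0.005,"az":-0.01},{"hand":255,"dx":2,"dy":0,"dz":-4,"ax":0,"ay":0,"az":0},{"hand":255,"dx":3,"dy":0,"dz":-1.5,"ax":0,"ay":0,"az":0},{"hand":255,"dx":2,"dy":0,"dz":0,"ax":0,"ay":0,"az":0},{"hand":255,"dx":0,"dy":0,"dz":0,"ax":0,"ay":0,"az":0}]'
python3 - <<'E'
from h import *
go([.5363,.3247,.0505],np.pi/2+.083)
i=arm.get_image("side")[220:400,200:420,::-1]; cv2.imwrite(f"pics/p13.png",cv2.resize(i,None,fx=3.5,fy=3.5,interpolation=cv2.INTER_CUBIC))
i=arm.get_image("top")[220:340,160:320,::-1]; cv2.imwrite(f"pics/p13t.png",cv2.resize(i,None,fx=5,fy=5,interpolation=cv2.INTER_CUBIC))
E
```

```text
time_s: 22.9
position: [0.5338, 0.3315, 0.1133]
tcp_rot: [0.526, 0.483, 0.518, -0.471]
force: [-0.1, -0.8, -1.9]
width: 0.0382
{'d_cm': array([6.28, 0.05, 0.72]), 'jawyaw': np.float64(-1.4801), 'rotvec': array([ 0.0077, -0.0035, -0.0207]), 'pos': array([0.5338, 0.3315, 0.1133]), 'w': 0.0382, 't': 22.9, 'q6': np.float64(1.901), 'f': array([-0.1, -0.8, -1.9])}
```

View pics/p13.png

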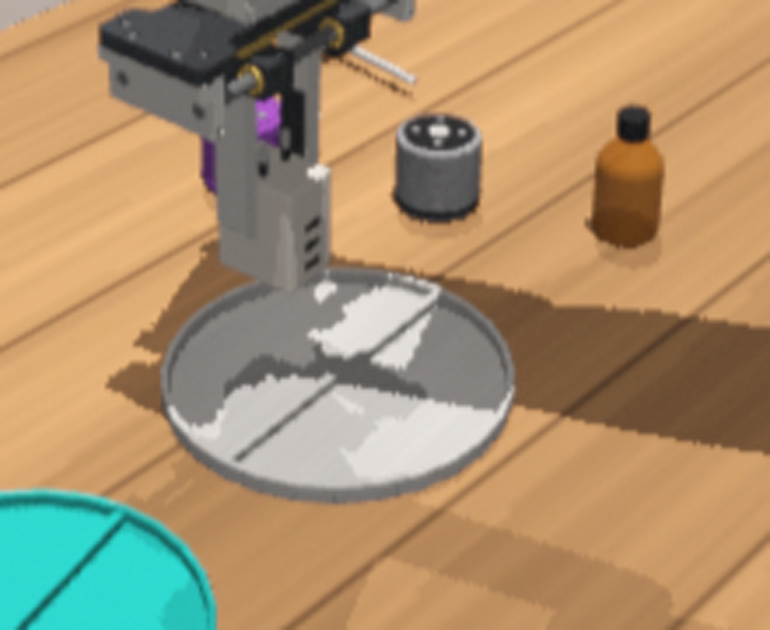

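View pics/p13t.png

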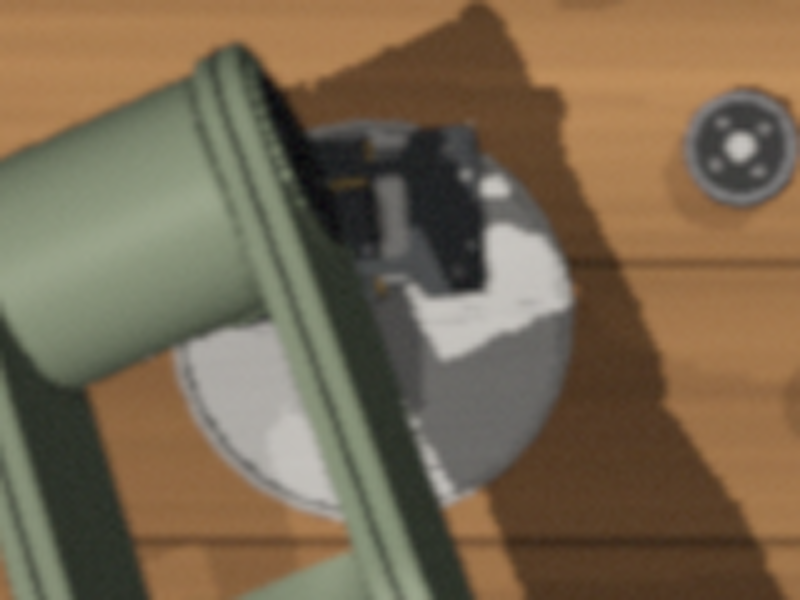

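```bash
python3 -c "
from h import *
a=onz('side',200+235/3.5,220+460/3.5,.011);b=onz('side',200+440/3.5,220+290/3.5,.011);print(a,b,(a+b)/2)
a=onz('top',180+90/5.5,235+285/5.5,.008);b=onz('top',180+510/5.5,235+250/5.5,.008);print(a,b,(a+b)/2)
"
```

```text
[0.47801907 0.41065173 0.011     ] [0.4973022  0.22708774 0.011     ] [0.48766063 0.31886973 0.011     ]
[0.4834998 0.4108637 0.008    ] [0.49882999 0.22790978 0.008     ] [0.49116489 0.31938674 0.008     ]
```

```bash
python3 -m inch '[{"hand":255,"dx":1.5,"dy":0,"dz":0.6,"ax":0,"ay":0,"az":-0.01},{"hand":255,"dx":1.5,"dy":0,"dz":0,"ax":0,"ay":0,"az":0},{"hand":255,"dx":1.2,"dy":0,"dz":0,"ax":0,"ay":0,"az":0},{"hand":255,"dx":0.8,"dy":0,"dz":0,"ax":0,"ay":0,"az":0},{"hand":255,"dx":0.2,"dy":0,"dz":0,"ax":0,"ay":0,"az":0}]'
python3 - <<'E'
from h import *
go([.5363,.3247,.0505],np.pi/2+.083)
E
```

```text
time_s: 23.5
position: [0.5419, 0.3238, 0.0653]
tcp_rot: [0.524, 0.486, 0.517, -0.471]
force: [-1.3, 0.1, -1.6]
width: 0.0381
{'d_cm': array([ 1.47, -0.59, -0.13]), 'jawyaw': np.float64(-1.4858), 'rotvec': array([ 0.002 , -0.0072, -0.0226]), 'pos': array([0.5419, 0.3238, 0.0653]), 'w': 0.0381, 't': 23.5, 'q6': np.float64(1.888), 'f': array([-1.3,  0.1, -1.6])}
```

```bash
python3 -m inch '[{"hand":255,"dx":0.4,"dy":-0.5,"dz":-0.1,"ax":0,"ay":-0.006,"az":-0.01},{"hand":255,"dx":0.4,"dy":0,"dz":0,"ax":0,"ay":0,"az":0},{"hand":255,"dx":0.3,"dy":0,"dz":0,"ax":0,"ay":0,"az":0},{"hand":255,"dx":0.2,"dy":0,"dz":0,"ax":0,"ay":0,"az":0},{"hand":255,"dx":0.1,"dy":0,"dz":0,"ax":0,"ay":0,"az":0}]'
python3 - <<'E'
from h import *
go([.5363,.3247,.0505],np.pi/2+.083)
E
```

```text
time_s: 24.0
position: [0.5369, 0.3247, 0.0505]
tcp_rot: [0.523, 0.482, 0.518, -0.475]
force: [-1.6, 0.7, 3.7]
width: 0.0379
{'d_cm': array([-0.  , -0.06, -0.  ]), 'jawyaw': np.float64(-1.4857), 'rotvec': array([ 0.0021, -0.0007, -0.0119]), 'pos': array([0.5369, 0.3247, 0.0505]), 'w': 0.0379, 't': 24.0, 'q6': np.float64(1.895), 'f': array([-1.6,  0.7,  3.7])}
```

```bash
python3 -m inch '[{"hand":60,"dx":0,"dy":0,"dz":0,"ax":0,"ay":0,"az":0},{"hand":60,"dx":0,"dy":0,"dz":0,"ax":0,"ay":0,"az":0},{"hand":60,"dx":0,"dy":0,"dz":0,"ax":0,"ay":0,"az":0},{"hand":60,"dx":0,"dy":0,"dz":0,"ax":0,"ay":0,"az":0},{"hand":60,"dx":-1,"dy":0,"dz":0,"ax":0,"ay":0,"az":0}]'
python3 -m inch '[{"hand":0,"dx":-3.5,"dy":0,"dz":0,"ax":0,"ay":0,"az":0},{"hand":0,"dx":-4.5,"dy":0,"dz":0,"ax":0,"ay":0,"az":0},{"hand":0,"dx":-2.5,"dy":0,"dz":2,"ax":0,"ay":0,"az":0},{"hand":0,"dx":0,"dy":0.5,"dz":4.5,"ax":0,"ay":0,"az":0},{"hand":0,"dx":0,"dy":0.5,"dz":4.5,"ax":0,"ay":0,"az":0}]'
python3 - <<'E'
from h import *
go([.573,.1425,.1],np.pi/2+.083)
i=arm.get_image("side")[220:400,200:420,::-1]; cv2.imwrite(f"pics/p14.png",cv2.resize(i,None,fx=3.5,fy=3.5,interpolation=cv2.INTER_CUBIC))
E
```

```text
time_s: 24.5
position: [0.5374, 0.3251, 0.0615]
tcp_rot: [0.524, 0.482, 0.518, -0.474]
force: [-0.3, 0.3, 0.1]
width: 0.071
time_s: 25.0
position: [0.5564, 0.2192, 0.1761]
tcp_rot: [0.527, 0.482, 0.519, -0.47]
force: [0.7, -0.3, -0.9]
width: 0.0936
{'d_cm': array([7.6 , 0.77, 7.81]), 'jawyaw': np.float64(-1.4758), 'rotvec': array([ 0.012 , -0.0035, -0.0205]), 'pos': array([0.5564, 0.2192, 0.1761]), 'w': 0.0936, 't': 25.0, 'q6': np.float64(1.706), 'f': array([ 0.7, -0.3, -0.9])}
```

View pics/p14.png

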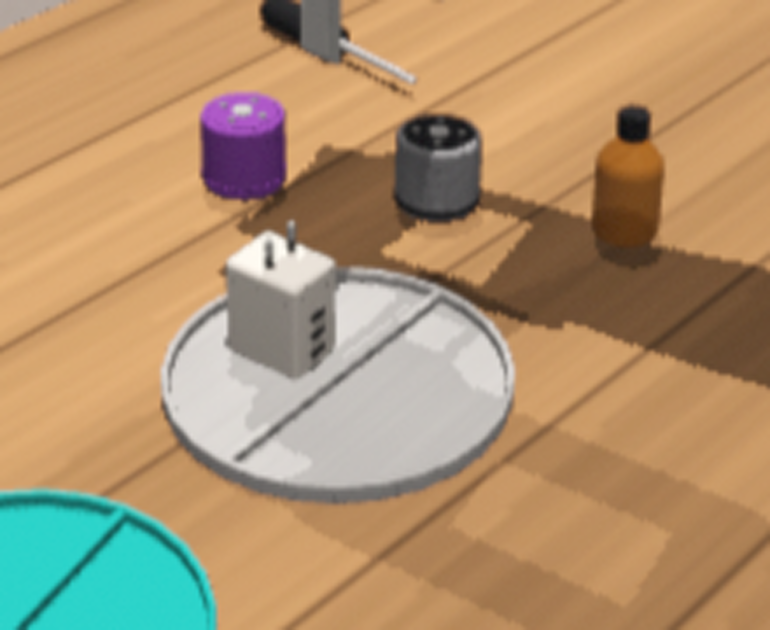

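```bash
python3 -m inch '[{"hand":0,"dx":1,"dy":0.4,"dz":4,"ax":0.01,"ay":-0.003,"az":-0.02},{"hand":0,"dx":3,"dy":0.3,"dz":3,"ax":0,"ay":0,"az":0},{"hand":0,"dx":3,"dy":0,"dz":0.7,"ax":0,"ay":0,"az":0},{"hand":0,"dx":0.5,"dy":0,"dz":0,"ax":0,"ay":0,"az":0},{"hand":0,"dx":0,"dy":0,"dz":0,"ax":0,"ay":0,"az":0}]'
python3 - <<'E'
from h import *
go([.573,.1425,.03],np.pi/2+.083)
E
```

```text
time_s: 25.55
position: [0.5781, 0.1313, 0.108]
tcp_rot: [0.523, 0.484, 0.514, -0.478]
force: [-0.5, 0.3, 0.5]
width: 0.0943
{'d_cm': array([ 7.79, -0.54, -1.19]), 'jawyaw': np.float64(-1.4971), 'rotvec': array([-0.0093,  0.004 , -0.0145]), 'pos': array([0.5781, 0.1313, 0.108 ]), 'w': 0.0943, 't': 25.55, 'q6': np.float64(1.578), 'f': array([-0.5,  0.3,  0.5])}
```

```bash
python3 -m inch '[{"hand":0,"dx":0.5,"dy":-0.5,"dz":-1,"ax":-0.009,"ay":0.004,"az":-0.01},{"hand":0,"dx":1,"dy":0,"dz":0,"ax":0,"ay":0,"az":0},{"hand":0,"dx":0.5,"dy":0,"dz":0,"ax":0,"ay":0,"az":0},{"hand":0,"dx":0,"dy":0,"dz":0,"ax":0,"ay":0,"az":0},{"hand":0,"dx":0,"dy":0,"dz":0,"ax":0,"ay":0,"az":0}]'
python3 - <<'E'
from h import *
go([.573,.1425,.03],np.pi/2+.083)
i=arm.get_image("side")[200:320,250:390,::-1]; cv2.imwrite(f"pics/p15.png",cv2.resize(i,None,fx=5,fy=5,interpolation=cv2.INTER_CUBIC))
E
```

```text
time_s: 26.05
position: [0.5741, 0.146, 0.0909]
tcp_rot: [0.524, 0.48, 0.519, -0.474]
force: [0.8, 0.5, -0.4]
width: 0.0939
{'d_cm': array([ 6.09, -0.21,  0.34]), 'jawyaw': np.float64(-1.4821), 'rotvec': array([ 0.0057, -0.0012, -0.0106]), 'pos': array([0.5741, 0.146 , 0.0909]), 'w': 0.0939, 't': 26.05, 'q6': np.float64(1.584), 'f': array([ 0.8,  0.5, -0.4])}
```

View pics/p15.png

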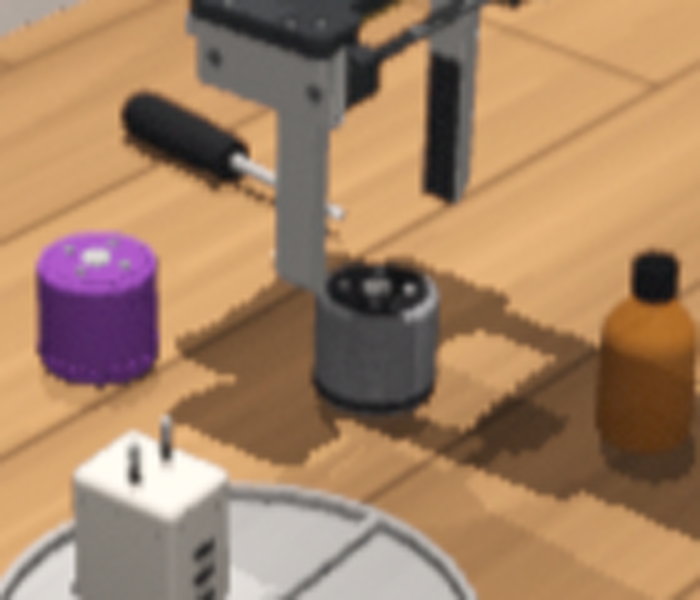

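Aligned over the grey speaker; descend.

```bash
python3 -m inch '[{"hand":0,"dx":1.5,"dy":-0.2,"dz":0.3,"ax":0.005,"ay":0,"az":-0.01},{"hand":0,"dx":2,"dy":0,"dz":0,"ax":0,"ay":0,"az":0},{"hand":0,"dx":1.5,"dy":0,"dz":0,"ax":0,"ay":0,"az":0},{"hand":0,"dx":0.8,"dy":0,"dz":0,"ax":0,"ay":0,"az":0},{"hand":0,"dx":0,"dy":0,"dz":0,"ax":0,"ay":0,"az":0}]'
python3 - <<'E'
from h import *
go([.573,.1425,.03],np.pi/2+.083)
E
```

```text
time_s: 26.6
position: [0.5729, 0.1419, 0.0293]
tcp_rot: [0.52, 0.479, 0.52, -0.479]
force: [0.3, 0.5, -0.4]
width: 0.094
{'d_cm': array([-0.07,  0.01, -0.06]), 'jawyaw': np.float64(-1.4885), 'rotvec': array([-0.0007, -0.0009, -0.0003]), 'pos': array([0.5729, 0.1419, 0.0293]), 'w': 0.094, 't': 26.6, 'q6': np.float64(1.584), 'f': array([ 0.3,  0.5, -0.4])}
```

```bash
python3 -m inch '[{"hand":255,"dx":0,"dy":0,"dz":0,"ax":0,"ay":0,"az":0},{"hand":255,"dx":0,"dy":0,"dz":0,"ax":0,"ay":0,"az":0},{"hand":255,"dx":0,"dy":0,"dz":0,"ax":0,"ay":0,"az":0},{"hand":255,"dx":0,"dy":0,"dz":0,"ax":0,"ay":0,"az":0},{"hand":255,"dx":0,"dy":0,"dz":0,"ax":0,"ay":0,"az":0}]' 20
python3 -m inch '[{"hand":255,"dx":0,"dy":0,"dz":0,"ax":0,"ay":0,"az":0},{"hand":255,"dx":0,"dy":0,"dz":0,"ax":0,"ay":0,"az":0},{"hand":255,"dx":0,"dy":0,"dz":0,"ax":0,"ay":0,"az":0},{"hand":255,"dx":0,"dy":0,"dz":0,"ax":0,"ay":0,"az":0},{"hand":255,"dx":0,"dy":0,"dz":0,"ax":0,"ay":0,"az":0}]'
python3 - <<'E'
from h import *
go([.4476,.3173,.14],np.pi/2+.083)
E
```

```text
time_s: 27.1
position: [0.5746, 0.1421, 0.031]
tcp_rot: [0.521, 0.48, 0.52, -0.478]
force: [0.4, 1.8, -0.2]
width: 0.0576
time_s: 27.6
position: [0.5746, 0.1422, 0.0312]
tcp_rot: [0.521, 0.48, 0.519, -0.478]
force: [0.4, 0.1, -0.5]
width: 0.0538
{'d_cm': array([-10.9 , -11.17, -18.51]), 'jawyaw': np.float64(-1.4885), 'rotvec': array([-0.0007, -0.0012, -0.0041]), 'pos': array([0.5746, 0.1422, 0.0312]), 'w': 0.0538, 't': 27.6, 'q6': np.float64(1.584), 'f': array([ 0.4,  0.1, -0.5])}
```

```bash
python3 -m inch '[{"hand":255,"dx":-1.5,"dy":0,"dz":0,"ax":0,"ay":0,"az":0},{"hand":255,"dx":-4,"dy":0,"dz":0,"ax":0,"ay":0,"az":0},{"hand":255,"dx":-4,"dy":-1.2,"dz":-2,"ax":0,"ay":0,"az":0},{"hand":255,"dx":-1.5,"dy":-2.4,"dz":-4,"ax":0,"ay":0,"az":0},{"hand":255,"dx":0,"dy":-2.4,"dz":-4,"ax":0,"ay":0,"az":0}]'
python3 - <<'E'
from h import *
go([.4476,.3173,.14],np.pi/2+.083)
E
```

```text
time_s: 28.1
position: [0.5072, 0.2347, 0.1472]
tcp_rot: [0.518, 0.483, 0.517, -0.481]
force: [0.5, 0.1, -2.9]
width: 0.0535
{'d_cm': array([ 0.72, -5.35, -8.66]), 'jawyaw': np.float64(-1.4986), 'rotvec': array([-0.0108, -0.0013, -0.0027]), 'pos': array([0.5072, 0.2347, 0.1472]), 'w': 0.0535, 't': 28.1, 'q6': np.float64(1.777), 'f': array([ 0.5,  0.1, -2.9])}
```

```bash
python3 -m inch '[{"hand":255,"dx":0,"dy":-2.4,"dz":-4,"ax":-0.01,"ay":0,"az":0},{"hand":255,"dx":0,"dy":-2,"dz":-3,"ax":0,"ay":0,"az":0},{"hand":255,"dx":1.5,"dy":-0.7,"dz":-0.8,"ax":0,"ay":0,"az":0},{"hand":255,"dx":2.5,"dy":0,"dz":0,"ax":0,"ay":0,"az":0},{"hand":255,"dx":1,"dy":0,"dz":0,"ax":0,"ay":0,"az":0}]'
python3 - <<'E'
from h import *
go([.4476,.3173,.0352],np.pi/2+.083)
E
```

```text
time_s: 28.6
position: [0.4471, 0.318, 0.1058]
tcp_rot: [0.523, 0.483, 0.521, -0.471]
force: [-0.1, -1.1, -2.6]
width: 0.0538
{'d_cm': array([ 7.06, -0.05,  0.13]), 'jawyaw': np.float64(-1.4805), 'rotvec': array([ 0.0073, -0.0078, -0.0144]), 'pos': array([0.4471, 0.318 , 0.1058]), 'w': 0.0538, 't': 28.6, 'q6': np.float64(1.939), 'f': array([-0.1, -1.1, -2.6])}
```

```bash
python3 -m inch '[{"hand":255,"dx":1.5,"dy":0,"dz":0,"ax":0.005,"ay":-0.007,"az":-0.012},{"hand":255,"dx":1.5,"dy":0,"dz":0,"ax":0,"ay":0,"az":0},{"hand":255,"dx":1.2,"dy":0,"dz":0,"ax":0,"ay":0,"az":0},{"hand":255,"dx":0.7,"dy":0,"dz":0,"ax":0,"ay":0,"az":0},{"hand":255,"dx":0,"dy":0,"dz":0,"ax":0,"ay":0,"az":0}]'
python3 - <<'E'
from h import *
go([.4476,.3173,.0352],np.pi/2+.083)
i=arm.get_image("side")[220:400,200:420,::-1]; cv2.imwrite(f"pics/p16.png",cv2.resize(i,None,fx=3.5,fy=3.5,interpolation=cv2.INTER_CUBIC))
E
```

```text
time_s: 29.1
position: [0.4482, 0.3167, 0.0532]
tcp_rot: [0.52, 0.479, 0.52, -0.479]
force: [0.8, -1.1, -2.1]
width: 0.0536
{'d_cm': array([ 1.8 , -0.06, -0.07]), 'jawyaw': np.float64(-1.4885), 'rotvec': array([-0.0007,  0.0007, -0.0003]), 'pos': array([0.4482, 0.3167, 0.0532]), 'w': 0.0536, 't': 29.1, 'q6': np.float64(1.947), 'f': array([ 0.8, -1.1, -2.1])}
```

View pics/p16.png

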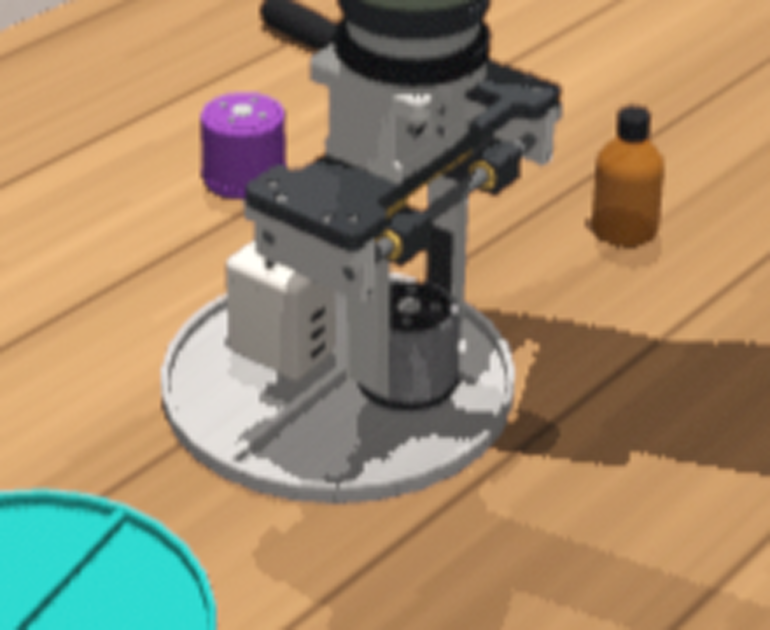

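```bash
python3 -m inch '[{"hand":255,"dx":0.6,"dy":0,"dz":0,"ax":0,"ay":0,"az":0},{"hand":255,"dx":0.5,"dy":0,"dz":0,"ax":0,"ay":0,"az":0},{"hand":255,"dx":0.3,"dy":0,"dz":0,"ax":0,"ay":0,"az":0},{"hand":255,"dx":0.2,"dy":0,"dz":0,"ax":0,"ay":0,"az":0},{"hand":255,"dx":0.1,"dy":0,"dz":0,"ax":0,"ay":0,"az":0}]'
python3 - <<'E'
from h import *
go([.4476,.3173,.0352],np.pi/2+.083)
E
```

```text
time_s: 29.65
position: [0.4506, 0.3175, 0.0373]
tcp_rot: [0.521, 0.481, 0.519, -0.478]
force: [0.3, -0.5, -2.1]
width: 0.0537
{'d_cm': array([ 0.21, -0.3 , -0.01]), 'jawyaw': np.float64(-1.4891), 'rotvec': array([-0.0013, -0.0012, -0.0051]), 'pos': array([0.4506, 0.3175, 0.0373]), 'w': 0.0537, 't': 29.65, 'q6': np.float64(1.947), 'f': array([ 0.3, -0.5, -2.1])}
```

```bash
python3 -m inch '[{"hand":255,"dx":0.1,"dy":-0.3,"dz":0,"ax":0,"ay":0,"az":0},{"hand":255,"dx":0.1,"dy":0,"dz":0,"ax":0,"ay":0,"az":0},{"hand":255,"dx":0.1,"dy":0,"dz":0,"ax":0,"ay":0,"az":0},{"hand":255,"dx":0.1,"dy":0,"dz":0,"ax":0,"ay":0,"az":0},{"hand":255,"dx":0.1,"dy":0,"dz":0,"ax":0,"ay":0,"az":0}]'
python3 - <<'E'
from h import *
go([.4476,.3173,.0352],np.pi/2+.083)
E
```

```text
time_s: 30.15
position: [0.4478, 0.3175, 0.0351]
tcp_rot: [0.521, 0.481, 0.519, -0.477]
force: [-2.8, 0.1, 5.0]
width: 0.0536
{'d_cm': array([-0.01, -0.02,  0.01]), 'jawyaw': np.float64(-1.4884), 'rotvec': array([-0.0006, -0.0005, -0.0055]), 'pos': array([0.4478, 0.3175, 0.0351]), 'w': 0.0536, 't': 30.15, 'q6': np.float64(1.949), 'f': array([-2.8,  0.1,  5. ])}
```

Seated. Release, lift, and move away.

```bash
python3 -m inch '[{"hand":20,"dx":0,"dy":0,"dz":0,"ax":0,"ay":0,"az":0},{"hand":20,"dx":0,"dy":0,"dz":0,"ax":0,"ay":0,"az":0},{"hand":20,"dx":0,"dy":0,"dz":0,"ax":0,"ay":0,"az":0},{"hand":20,"dx":0,"dy":0,"dz":0,"ax":0,"ay":0,"az":0},{"hand":20,"dx":-1,"dy":0,"dz":0,"ax":0,"ay":0,"az":0}]'
python3 -m inch '[{"hand":0,"dx":-3.5,"dy":0,"dz":0,"ax":0,"ay":0,"az":0},{"hand":0,"dx":-4.5,"dy":0,"dz":0,"ax":0,"ay":0,"az":0},{"hand":0,"dx":-4.5,"dy":0,"dz":0,"ax":0,"ay":0,"az":0},{"hand":0,"dx":-2,"dy":0,"dz":3,"ax":0,"ay":0,"az":0},{"hand":0,"dx":0,"dy":0,"dz":4.5,"ax":0,"ay":0,"az":0}]'
python3 -m inch '[{"hand":0,"dx":0,"dy":0,"dz":4.5,"ax":0,"ay":0,"az":0},{"hand":0,"dx":0,"dy":0,"dz":4.5,"ax":0,"ay":0,"az":0},{"hand":0,"dx":0,"dy":0,"dz":4.5,"ax":0,"ay":0,"az":0},{"hand":0,"dx":0,"dy":0,"dz":3,"ax":0,"ay":0,"az":0},{"hand":0,"dx":0,"dy":0,"dz":0,"ax":0,"ay":0,"az":0}]'
python3 - <<'E'
from h import *
print(arm.state()["time_s"],arm.state()["position"])
for n in("top","side"):
    i=arm.get_image(n)[:,:,::-1]; cv2.imwrite(f"pics/f{n}.png",i)
    for th in ["stand_center","big_charger_center","small_charger_center","speaker_center","cleaner_center","driver_grip"]:
        for r in arm.place_of(n,th)[:2]:
            print(n,th,round(r["conf"],2),toW(n,r["at"]).round(4))
E
```

```text
time_s: 30.65
position: [0.4484, 0.3179, 0.0455]
tcp_rot: [0.521, 0.481, 0.519, -0.477]
force: [-0.9, -0.4, 0.4]
width: 0.0862
time_s: 31.15
position: [0.4542, 0.2449, 0.1996]
tcp_rot: [0.524, 0.481, 0.52, -0.474]
force: [0.3, -0.0, -1.0]
width: 0.0935
time_s: 31.65
position: [0.4718, 0.0719, 0.2067]
tcp_rot: [0.527, 0.484, 0.516, -0.471]
force: [-0.4, 0.4, 0.2]
width: 0.0944
31.65 [0.47176335 0.07190493 0.20671321]
top stand_center 0.74 [ 0.471  -0.3031  0.0219]
top stand_center 0.61 [ 0.5421 -0.351   0.0358]
top big_charger_center 0.63 [0.5342 0.3233 0.0368]
top big_charger_center 0.33 [ 0.544  -0.3521  0.0376]
top small_charger_center 0.62 [ 0.4715 -0.3007  0.0235]
top speaker_center 0.73 [0.4476 0.3135 0.0293]
top speaker_center 0.55 [0.6759 0.2059 0.0274]
top driver_grip 0.74 [0.7742 0.0454 0.0132]
top driver_grip 0.42 [ 0.537  -0.3507  0.036 ]
side stand_center 0.56 [ 0.5399 -0.3561  0.0367]
side big_charger_center 0.79 [0.5364 0.3235 0.0364]
side small_charger_center 0.75 [ 0.4663 -0.3032  0.0263]
side small_charger_center 0.6 [ 0.505  -0.3256  0.0062]
side speaker_center 0.85 [0.4477 0.317  0.0267]
side speaker_center 0.69 [0.6742 0.2102 0.0267]
side cleaner_center 0.67 [0.4673 0.0894 0.0462]
side cleaner_center 0.41 [0.7757 0.0499 0.0131]
side driver_grip 0.73 [0.7757 0.0479 0.0157]
```

View pics/ftop.png

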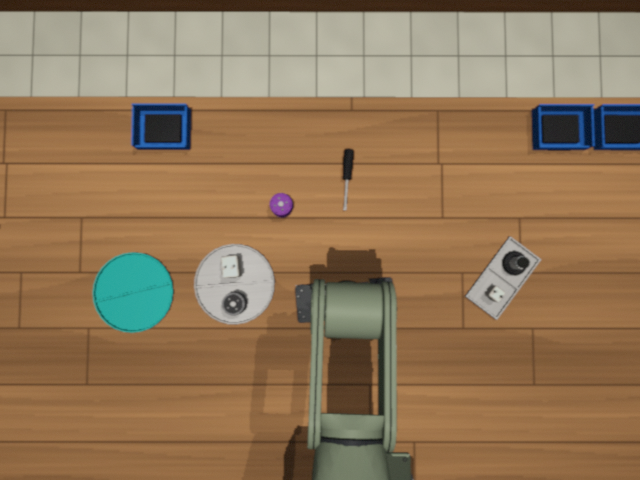

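View pics/fside.png

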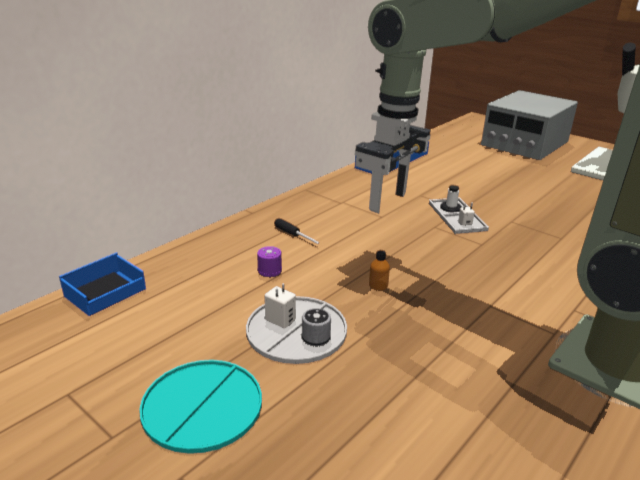

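All four items stand in the right compartments: in the top view the charger is at (231,266), the speaker at (234,303), the stand at (515,263) and the small charger at (496,293). The bottle and screwdriver have not moved.

```bash
python3 -m inch '[{"hand":0,"dx":0,"dy":0,"dz":0,"ax":0,"ay":0,"az":0},{"hand":0,"dx":0,"dy":0,"dz":0,"ax":0,"ay":0,"az":0},{"hand":0,"dx":0,"dy":0,"dz":0,"ax":0,"ay":0,"az":0},{"hand":0,"dx":0,"dy":0,"dz":0,"ax":0,"ay":0,"az":0},{"hand":0,"dx":0,"dy":0,"dz":0,"ax":0,"ay":0,"az":0}]'; python3 -c "
from station import arm
print(arm.sign_off())"
```

```text
time_s: 32.85
position: [0.4712, 0.0752, 0.2056]
tcp_rot: [0.527, 0.483, 0.518, -0.47]
force: [1.2, 0.4, -0.1]
width: 0.094
the job is handed in; nothing more can be done
None
```

Both orders are packed and the job was handed in at about 33 s; no verdict was reported.

- **Stand:** I pushed it home with the closed fingers. The thin tube went first, then the middle one, and the pad stopped at 64 mm under 22 N. It stands in the far compartment of the long tray.
- **Small charger:** it stands in the near compartment of the long tray.
- **Big charger and speaker:** the big charger is in the far half of the plain steel round tray and the grey speaker in the near half. The purple cylinder and the turquoise tray were left alone.

**Last checks:** Both cameras showed all four items upright, one to a compartment, within about 5 mm of the intended spots. Each one touched the tray floor at the height I expected. The bottle and screwdriver were where they started, and the gripper was open, high up and touching nothing.

**Disagreements:** The networks gave a few wrong labels. From the top camera, for instance, they called the small charger a stand and missed the bottle under the arm. The pictures and the side camera settled those. The side camera's pixel estimates were also off from the top camera's by 5–8 mm, so I used the top camera and the measured tool positions.

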